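# Unstack the sample kit and set up the coffee moisture bench

## Robot

A 7-joint arm with a two-finger parallel gripper is mounted at the origin on the work surface. World frame = base frame: x ahead of the robot, y to its left, z up, the work surface at z = 0. Lengths are in m, angles in rad, forces in N, time in s.
With the tool pointing down it reaches from about 0.4 to 0.85 m from the base axis. Payload 10.4 kg.
Tool frame: the origin (TCP) lies midway between the tips of the shut fingers; the grasp point (between the pads) lies 19 mm behind it; z points along the fingers, y is the line along which they close (so a half turn about z gives the same grasp; the last joint's range is limited). The gripper opens to 85 mm and grips with 20 to 120 N. Pads are 22 mm wide; open, the fingers measure 114 mm over their backs; the gripper's body (76 mm by 85 mm) begins 54 mm behind the grasp point. The pads swing forward as they close: fully open they stand 13 mm farther back than shut.
Start: joints at [1.149, 0.332, -0.065, 1.46, 0.022, 1.35, -0.088], TCP at [0.243, -0.576, 0.231] pointing down, gripper open.
Joint ranges: [-2.6, 2.6], [-0.5, 2.12], [-1.47, 1.34], [0.16, 2.42], [-1.27, 4.41], [0.06, 2.06], [-2.6, 2.6]. Speed limits (rad/s): [2.22, 2.22, 2.79, 2.79, 3.14, 3.14, 3.14].

## Interface

Orientations are given as a unit quaternion [x, y, z, w].
In Python, from workcell import get_obs, camera, camera_params, hand_in gives the robot as it stands.
- The arm moves only by the tool carry_out, never from a script. Its argument "commands" is a list that holds one entry, the list of rows, each a list of 6 numbers: the shift along the tool's x, y, z in units of 40 mm (1.0 is 40 mm), then the turn, a rotation vector about the tool's x, y, z in units of 6 degrees (1.0 is 6 degrees). In form: [[[x, y, z, ax, ay, az], ...]]. A call has 1 to 20 rows; each row shifts and turns the commanded pose from where the row before left it, along the tool's axes as they then stand; what a row does not reach is not made up. A row lasts 1/12 s, in which the tool goes at most 41.7 mm and 7.16 degrees, less where a joint would pass 70% of its speed; a pose out of reach is approached as far as the arm can. A call is refused whole if a number of a shift passes 1 or a number of a turn 1, either way. A call with a gripper value outside its range is refused whole. "hand" is the closure, from -1 (fully open) to 1 (shut), set as the call begins (left out, the last holds). The fingers move at their own pace and stop on an object; "force" is the grip in N (left out, the last holds). Time passes only in rows, so rows that do not move let the fingers close. It gives the time, the measured TCP pose, the force, the opening and the grip force at its end, in the units of the state.
- get_obs(): the state, without advancing time (a new reading comes with each control period).
- camera(name): name is "scene" or "top" or "wrist"; returns the picture (420x560x3 uint8, red, green, blue); there is no depth.
- camera_params(name): a dict with "mtx" (3x3 intrinsics, pixels), "R" (3x3) and "t" (3): a world point X has camera coordinates R X + t. Camera axes: x right, y down, z forward; pixel columns grow to the right and rows downward; lengths in m; the calibration is good to about 2 mm. A picture is of the moment at which its call begins: read the wrist's pose just before it. camera_params takes no time and is no camera call; for the wrist camera it gives the pose at the moment of the call.
- hand_in(): hands the job in; it is judged then, once.
The state is a dict: "clock": time; "joint_pos": joint angles; "joint_velocities": joint speeds; "tau": joint torques, N m; "position": TCP position; "ee_rot": TCP orientation; "ft_force": force on the tool from outside, world axes, zero at the start; "torque": the same for the moment, N m; "grip_width": opening from 0.0 (shut) to 1.0 (fully open); "grasp_force": force on a finger pad.
Only numpy, scipy, OpenCV 4.12 (cv2) and the standard library are available. Lean on these libraries where they do the work, as an engineer would, in place of code of your own. Each camera call takes 0.05 s, during which the arm holds its last target. There are 200 camera calls.

## Task

Set the bench up for the next coffee sample: take the stack apart from the top down, one thing at a time, standing the clear sample cell in the well of the moisture meter, the round tin in the round recess, the black box in the oblong recess, and last the empty tray centred and square on the pan of the scale. Set each thing down upright rather than dropping it, let go of it, and leave the padlock and the roll of tape where they lie.

Things in the scene. Friction and masses are not known exactly. Their poses are not given: they have to be found in the camera images.
- cell: Clear square plastic cup with a black base and a black band round its rim, 34 x 34 mm and 60 mm tall, open at the top, walls 3 mm, about 60 g. At the start it is the top of the stack, standing on the tin. Origin: centre of its underside; z up, x and y square to its sides.
- tin: Round lidded bare-metal tin, 56 mm diameter, 40 mm tall, about 150 g. At the start it stands on the black box, under the cell. Origin: centre of its underside; z up.
- box: Black lidded plastic box (closed, solid), 64 mm along its x, 96 mm along its y, 46 mm tall, about 200 g. At the start it stands in the tray, under the tin. Origin: centre of its underside; z up.
- tray: Cream tray, 100 mm along its x, 140 mm along its y, 20 mm tall overall: floor 4 mm thick, rim walls 10 mm thick all round (so inside it is 80 x 120 mm), about 120 g. It is the foot of the stack and stands on the table. It can be lifted by one rim wall once empty (wall centre lines 45 mm from the origin along x, 65 mm along y). Origin: centre of its underside; z up.
- meter: Moisture meter, a low black block 150 mm along x, 140 mm along y, 70 mm tall, with white control strip on its -x side; fixed. In its flat top is a square well with a thin steel frame flush with the top, 50 x 50 mm and 20 mm deep, sides along x and y: the well's bottom is 50 mm above the table. Origin: on the table, right below the centre of the well (the block runs from x = -95 to +55 mm); z up.
- tin_rest: Plywood block 100 x 100 mm, 12 mm tall, fixed, with one round recess 72 mm in diameter and 8 mm deep (floor 4 mm above the table). Origin: on the table below the centre of the recess; z up.
- box_rest: Plywood block 96 mm along x, 128 mm along y, 12 mm tall, fixed, with an oblong recess 80 mm along x, 112 mm along y and 8 mm deep (floor 4 mm above the table). The box's x goes along this x. Origin: on the table below the centre of the recess; z up.
- scale: Bench scale, black, 165 mm along x, 140 mm along y, with a square steel pan 120 x 120 mm whose flat top is 45 mm above the table and does not sink; display and keys (36 mm above the table) on its -x side; fixed. Square means the tray's x along this x, either way round. Origin: on the table right below the pan's centre; z up.
- padlock: Brass padlock with open steel shackle lying flat, about 75 x 45 mm, 20 mm tall. Bystander, not to be moved. Origin: below the middle of its brass body.
- tape: Roll of cream tape lying flat, 84 mm outside diameter, 22 mm tall. Bystander, not to be moved. Origin: centre of its underside.
Things that resemble listed ones, but are neither listed nor needed, are in the scene too. Of the things like the box, leave any that is turquoise; of the rest the smaller one is meant.

How it is judged:
On the way, in this order (a step that is already met when the one before it is completed fails the run):
1. the clear sample cell stands at the bottom of the meter's well, released (horizontal distance between cell and meter below 0.013 m and z of cell in the frame of meter between 0.046 and 0.054 m and angle between cell's own z axis and vertical below 0.1 rad and linear speed of cell below 0.02 m/s and angular speed of cell below 0.2 rad/s and contact force between the fingers and cell below 0.2 N), for 0.2 s.
2. the round tin stands in the round recess, released (horizontal distance between tin and tin_rest below 0.013 m and z of tin in the frame of tin_rest between 0 and 0.008 m and angle between tin's own z axis and vertical below 0.1 rad and linear speed of tin below 0.02 m/s and angular speed of tin below 0.2 rad/s and contact force between the fingers and tin below 0.2 N), for 0.2 s.
3. the black box lies in the oblong recess, released (horizontal distance between box and box_rest below 0.013 m and z of box in the frame of box_rest between 0 and 0.008 m and angle between box's own z axis and vertical below 0.1 rad and linear speed of box below 0.02 m/s and angular speed of box below 0.2 rad/s and contact force between the fingers and box below 0.2 N and angle between the x axis of box and the x axis of box_rest, either way round below 0.25 rad), for 0.2 s.
4. the emptied tray lies centred and square on the scale's pan, released (horizontal distance between tray and scale below 0.015 m and z of tray in the frame of scale between 0.041 and 0.049 m and angle between tray's own z axis and vertical below 0.1 rad and linear speed of tray below 0.02 m/s and angular speed of tray below 0.2 rad/s and contact force between the fingers and tray below 0.2 N and angle between the x axis of tray and the x axis of scale, either way round below 0.25 rad), for 0.2 s.
At the end, for the whole second after the job is handed in: Cell, tin and box stand on the floors of the well, round recess and oblong recess (within 13 mm of centre; box within 0.25 rad), the tray on the scale pan (15 mm, 0.25 rad); each within 4 mm of its resting height, upright within 0.1 rad, at rest and released (all of step 1 and all of step 2 and all of step 3 and all of step 4); the robot touches nothing.
It fails at once if the padlock is shifted more than 25 mm (distance of padlock from where it was at the start of the episode above 0.025 m).
It fails at once if the roll of tape is shifted more than 25 mm (distance of tape from where it was at the start of the episode above 0.025 m).
It fails at once if a thing is dropped onto its place from more than about 2 cm ((horizontal distance between cell and meter below 0.03 m and z of cell in the frame of meter between 0.053 and 0.08 m and linear speed of cell above 0.6 m/s) or (horizontal distance between tin and tin_rest below 0.03 m and z of tin in the frame of tin_rest between 0.007 and 0.034 m and linear speed of tin above 0.6 m/s) or (horizontal distance between box and box_rest below 0.03 m and z of box in the frame of box_rest between 0.007 and 0.034 m and linear speed of box above 0.6 m/s) or (horizontal distance between tray and scale below 0.03 m and z of tray in the frame of scale between 0.048 and 0.075 m and linear speed of tray above 0.6 m/s)).
It also fails if it takes over 128 s, if anything falls off the work surface, if the arm or the gripper's body presses on something with over 40 N, if the wrist force passes 120 N, or if a joint passes its speed limit or range.

## Working session

There is one attempt and no reset: what is moved stays moved. The work goes in short steps, Python scripts to look and compute and a tool call to move; the robot and the scene stay as the last step left them, time stands still between calls to the robot, and variables do not carry over. Pictures are saved under pics/ and viewed, at most 14 in all, crops included, and the job is handed in when it is done.

Besides the shell and the picture viewer there is one more tool, called after "Request:" as name([rows], argument=value, ...), one row to a line, values as JSON. carry_out: Moves the arm, as the interface text tells. Its arguments: {"type":"object","properties":{"commands":{"type":"array"},"hand":{"type":"number"},"force":{"type":"number"}},"required":["commands"]}

```bash
mkdir -p pics; ls
cat > h.py <<'E'
import numpy as np, cv2
from workcell import get_obs, camera, camera_params, hand_in
def snap(n,f):
    p=camera_params(n); im=camera(n); cv2.imwrite('pics/'+f,im[:,:,::-1]); np.savez('pics/'+f[:-4]+'.npz',im=im,mtx=p['mtx'],R=p['R'],t=p['t']); return im,p
def ray(p,u,v):
    K,R,t=[np.array(p[k]) for k in('mtx','R','t')]
    d=R.T@np.linalg.solve(K,[u,v,1.]); return -R.T@t.reshape(3),d
def onz(p,u,v,z):
    o,d=ray(p,u,v); return o+d*(z-o[2])/d[2]
def tri(*a):
    A=np.zeros((3,3));b=np.zeros(3)
    for p,u,v in a:
        o,d=ray(p,u,v); d=d/np.linalg.norm(d); M=np.eye(3)-np.outer(d,d); A+=M;b+=M@o
    return np.linalg.solve(A,b)
def proj(p,X):
    K,R,t=[np.array(p[k]) for k in('mtx','R','t')]
    c=K@(R@np.array(X)+t.reshape(3)); return c[:2]/c[2]
E
python3 - <<'E'
from h import *
for n in('scene','top','wrist'):
    im,p=snap(n,n+'0.png'); print(n,np.round(p['mtx'],1).tolist(),np.round(ray(p,280,210),3).tolist())
s=get_obs(); print(s['clock'],s['position'],s['ee_rot'],s['ft_force'],s['grip_width'])
E
```

```text
pics
scene [[406.5, 0.0, 276.3], [0.0, 406.5, 204.2], [0.0, 0.0, 1.0]] [[1.064, 0.22, 0.958], [-0.544, -0.16, -0.824]]
top [[489.7, 0.0, 278.7], [0.0, 489.7, 208.9], [0.0, 0.0, 1.0]] [[0.269, 0.013, 1.366], [0.147, 0.001, -0.989]]
wrist [[299.6, 0.0, 278.5], [0.0, 299.6, 209.1], [0.0, 0.0, 1.0]] [[0.316, -0.545, 0.374], [-0.282, -0.123, -0.951]]
0.15 [ 0.24260444 -0.57569768  0.23072535] [ 9.80186001e-01  1.98078589e-01 -1.11890657e-04 -5.12525611e-04] [0.0562926  0.13007729 0.13708597] 1.000765207352042
```

View pics/top0.png

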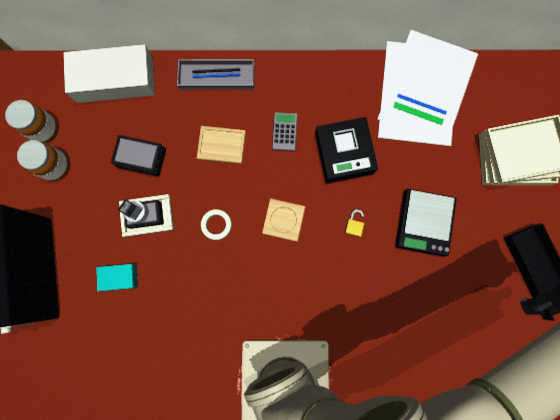

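View pics/scene0.png

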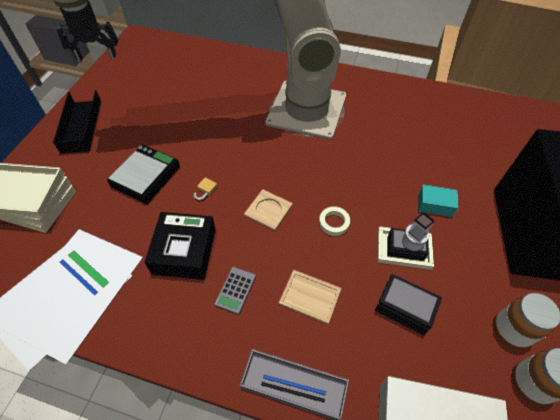

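The top view shows the stack around (146,215), the meter at (346,150), the round rest at (284,220), the oblong rest at (221,144) and the scale at (427,222). The tape is at (216,224) and the padlock at (355,225). The scene view shows the same things: stack at (408,240), meter well at (178,245), rests at (268,208) and (310,297), and scale at (145,172).

Run:
```python
import cv2,numpy as np
t=cv2.imread('pics/top0.png');s=cv2.imread('pics/scene0.png')
def c(im,x,y): return cv2.resize(im[y-37:y+38,x-33:x+33],(264,300),interpolation=cv2.INTER_CUBIC)
a=np.hstack([c(t,146,215),c(s,408,240),c(t,346,150)]);b=np.hstack([c(s,178,245),c(t,427,222),c(s,145,172)])
cv2.imwrite('pics/comp.png',np.vstack([a,b]))
```

```text
(no output)
```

View pics/comp.png

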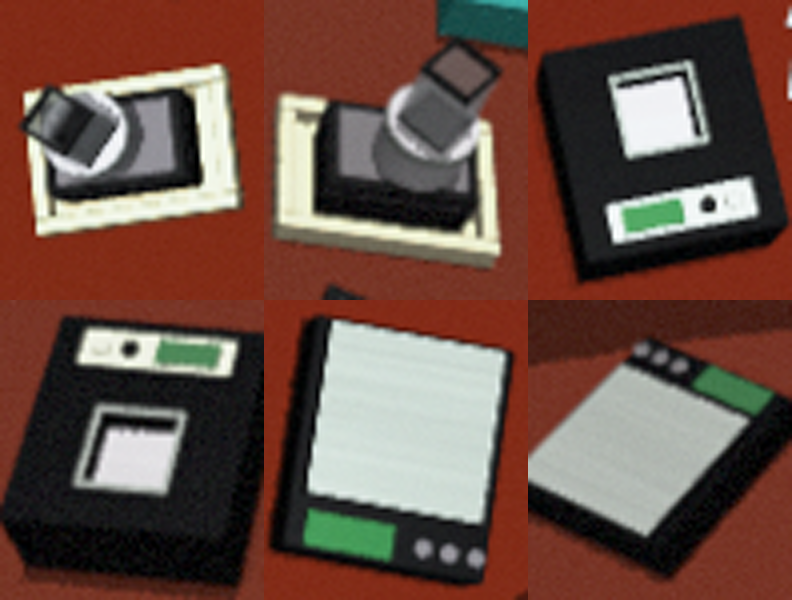

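The composite gives enlarged rim, lid, tray, well-frame and pan corners. In the top view (tile-local) the cell rim centre is at about (52,117), the tin lid at (85,133), the well frame spans (80,75)–(181,140) and the pan spans (66,20)–(215,222). I'll compute positions from these.

```bash
cat > m.py <<'E'
from h import *
class P(dict): pass
T=dict(np.load('pics/top0.npz'));S=dict(np.load('pics/scene0.npz'))
def tl(x0,y0,pts): return [((a+.5)/4-.5+x0-33,(b+.5)/4-.5+y0-37) for a,b in pts]
def ang(q): # axis angles from ordered corners
    q=np.array(q)[:,:2]; e=[q[1]-q[0],q[2]-q[1],q[2]-q[3],q[3]-q[0]]
    return [(round(float(np.hypot(*v)),3),round(float(np.degrees(np.arctan2(v[1],v[0]))),1)) for v in e]
def two(n,a,b):
    X=[tri((T,*u),(S,*v)) for u,v in zip(a,b)]; print(n,'tri',np.round(X,3).tolist(),'mean',np.round(np.mean(X,0),4)); 
    if len(X)==4: print(ang(X))
def plane(n,P_,a,z):
    X=[onz(P_,*u,z) for u in a]; print(n,z,np.round(np.mean(X,0),4),ang(X))
if __name__=='__main__':
    t1=(146,215);t2=(408,240);t3=(346,150);t4=(178,245);t5=(427,222);t6=(145,172)
    two('rim',tl(*t1,[(52,117)]),tl(*t2,[(197,74)]))
    two('tinlid',tl(*t1,[(85,133)]),tl(*t2,[(167,118)]))
    tr=tl(*t1,[(22,92),(222,66),(242,208),(38,234)]); plane('tray',T,tr,.02)
    sc=[(230,250),(14,232),(20,97),(232,120)]; plane('trayS',S,tl(*t2,sc),.02)
    plane('rimT',T,tl(*t1,[(50,86),(84,108),(54,148),(20,126)]),.152)
    plane('rimS',S,tl(*t2,[(193,40),(236,72),(203,110),(158,78)]),.152)
    plane('boxT',T,tl(*t1,[(45,100),(185,90),(192,180),(60,192)]),.05)
    m=tl(*t3,[(80,75),(164,62),(181,140),(97,158)]); ms=tl(*t4,[(168,194),(73,187),(93,104),(187,110)])
    two('meter',m,ms); plane('meter',T,m,.07);plane('meterS',S,ms,.07)
    p=tl(*t5,[(66,20),(244,50),(215,222),(43,192)]);plane('pan',T,p,.045)
    ps=tl(*t6,[(120,236),(88,60),(222,120)])
    two('pan',[p[0],p[2],p[3]],[ps[0],ps[1],ps[1]]) if 0 else None
    for n,Q in(('T',T),('S',S)):
        h=cv2.cvtColor(Q['im'],cv2.COLOR_RGB2HSV); mk=cv2.inRange(h,(12,60,110),(24,180,255))
        cs,_=cv2.findContours(mk,cv2.RETR_EXTERNAL,2)
        for c in cs:
            if 900<cv2.contourArea(c)<4000:
                ap=cv2.approxPolyDP(c,.04*cv2.arcLength(c,True),True)[:,0]
                print(n,ap.tolist(),len(ap))
                if len(ap)==4: plane('wood'+n,Q,ap,.012)
E
python3 m.py
```

```text
rim tri [[0.459, 0.401, 0.148]] mean [0.4586 0.4011 0.1479]
tinlid tri [[0.456, 0.398, 0.093]] mean [0.4565 0.3976 0.0928]
tray 0.02 [0.4554 0.3885 0.02  ] [(0.14, -82.5), (0.101, -170.2), (0.141, -82.7), (0.101, -170.9)]
trayS 0.02 [0.4571 0.3883 0.02  ] [(0.137, -78.2), (0.104, -173.2), (0.141, -80.2), (0.1, -176.0)]
rimT 0.152 [0.4579 0.4021 0.152 ] [(0.026, -122.5), (0.031, 145.1), (0.026, -122.4), (0.031, 145.3)]
rimS 0.152 [0.4629 0.3983 0.152 ] [(0.031, 59.3), (0.036, -26.4), (0.031, 61.8), (0.038, -27.0)]
boxT 0.05 [0.4577 0.3875 0.05  ] [(0.096, -85.9), (0.062, -173.5), (0.09, -84.8), (0.064, -168.2)]
meter tri [[0.679, -0.129, 0.073], [0.689, -0.188, 0.069], [0.634, -0.199, 0.074], [0.62, -0.141, 0.074]] mean [ 0.6555 -0.1644  0.0725]
[(0.06, -79.6), (0.057, -169.0), (0.06, -77.3), (0.059, -168.6)]
meter 0.07 [ 0.6559 -0.1639  0.07  ] [(0.058, -81.0), (0.056, -169.4), (0.059, -77.7), (0.06, -169.7)]
meterS 0.07 [ 0.6546 -0.1663  0.07  ] [(0.059, -77.5), (0.06, -165.8), (0.061, -77.0), (0.06, -167.0)]
pan 0.045 [ 0.4524 -0.391   0.045 ] [(0.123, -99.8), (0.121, 167.6), (0.117, -100.0), (0.12, 170.3)]
T [[270, 199], [262, 233], [296, 241], [304, 206]] 4
woodT 0.012 [0.4433 0.0062 0.012 ] [(0.098, 167.1), (0.097, -103.3), (0.101, 166.9), (0.097, -101.8)]
T [[201, 126], [197, 158], [241, 162], [244, 130]] 4
woodT 0.012 [0.6614 0.1837 0.012 ] [(0.095, 174.5), (0.126, -95.4), (0.094, 175.4), (0.124, -95.6)]
S [[293, 270], [279, 303], [328, 323], [340, 288]] 4
woodS 0.012 [0.6621 0.1817 0.012 ] [(0.095, -5.1), (0.126, 84.1), (0.096, -5.1), (0.126, 84.2)]
S [[262, 189], [244, 214], [274, 229], [292, 203]] 4
woodS 0.012 [0.4446 0.0034 0.012 ] [(0.101, -11.7), (0.098, 76.8), (0.101, -13.2), (0.1, 77.0)]
```

```bash
cat > g.py <<'E'
import sys,numpy as np
from scipy.spatial.transform import Rotation as R
def go(x,y,z,phi,st=None):
    """rows for: turn first, then shift (units)."""
    if st is None:
        from workcell import get_obs
        s=get_obs(); st=(s['position'],R.from_quat(s['ee_rot']))
    p,r=st; des=R.from_euler('z',phi,degrees=True)*R.from_euler('x',180,degrees=True)
    rv=(r.inv()*des).as_rotvec(degrees=True)/6
    d=des.inv().apply(np.array([x,y,z])-p)/.04
    k=max(1,int(np.ceil(np.abs(rv).max()-.05))) ;n=max(1,int(np.ceil(np.linalg.norm(d))))
    print('turn',k,'x',np.round(rv/k,2).tolist(),'| shift',n,'x',np.round(d/n,3).tolist()); return (np.array([x,y,z]),des)
if __name__=='__main__':
    a=np.array(sys.argv[1:],float).reshape(-1,4); st=None
    for t in a: st=go(*t,st)
E
python3 g.py .55 -.1 .30 22.8  .55 -.1 .3 149  .458 .401 .30 149
```

```text
turn 1 x [-0.01, 0.0, 0.01] | shift 15 x [0.78, -0.532, -0.115]
turn 21 x [0.0, 0.0, -1.0] | shift 1 x [0.0, 0.0, 0.0]
turn 1 x [0.0, 0.0, 0.0] | shift 13 x [0.648, 0.735, 0.0]
```

Request:
carry_out([
  [[0.78, -0.532, -0.115, 0, 0, 0], [0.78, -0.532, -0.115, 0, 0, 0], [0.78, -0.532, -0.115, 0, 0, 0], [0.78, -0.532, -0.115, 0, 0, 0], [0.78, -0.532, -0.115, 0, 0, 0], [0.78, -0.532, -0.115, 0, 0, 0], [0.78, -0.532, -0.115, 0, 0, 0], [0.78, -0.532, -0.115, 0, 0, 0], [0.78, -0.532, -0.115, 0, 0, 0], [0.78, -0.532, -0.115, 0, 0, 0], [0.78, -0.532, -0.115, 0, 0, 0], [0.78, -0.532, -0.115, 0, 0, 0], [0.78, -0.532, -0.115, 0, 0, 0], [0.78, -0.532, -0.115, 0, 0, 0], [0.78, -0.532, -0.115, 0, 0, 0], [0, 0, 0, 0, 0, 0]],
], hand=-1)

```text
clock: 1.48
position: [0.5528, -0.0918, 0.3009]
ee_rot: [0.979, 0.203, 0.001, -0.001]
ft_force: [-1.0, 0.7, -0.1]
grip_width: 1.002
grasp_force: 0.0
```

Request:
carry_out([
  [[0, 0, 0, 0, 0, -1], [0, 0, 0, 0, 0, -1], [0, 0, 0, 0, 0, -1], [0, 0, 0, 0, 0, -1], [0, 0, 0, 0, 0, -1], [0, 0, 0, 0, 0, -1], [0, 0, 0, 0, 0, -1], [0, 0, 0, 0, 0, -1], [0, 0, 0, 0, 0, -1], [0, 0, 0, 0, 0, -1], [0, 0, 0, 0, 0, -1], [0, 0, 0, 0, 0, -1], [0, 0, 0, 0, 0, -1], [0, 0, 0, 0, 0, -1], [0, 0, 0, 0, 0, -1], [0, 0, 0, 0, 0, -1], [0, 0, 0, 0, 0, -1], [0, 0, 0, 0, 0, -1], [0, 0, 0, 0, 0, -1], [0, 0, 0, 0, 0, -1]],
])

```text
clock: 3.15
position: [0.5499, -0.1002, 0.3]
ee_rot: [0.316, 0.949, -0.0, -0.0]
ft_force: [-0.1, 0.5, 0.8]
grip_width: 1.002
grasp_force: 0.0
```

```bash
python3 g.py .458 .401 .26 149; python3 -c "
from h import *
snap('wrist','w1.png')
s=get_obs();print(s['clock'],s['position'],s['joint_pos'])"
```

```text
turn 1 x [-0.0, -0.0, -0.98] | shift 13 x [0.648, 0.735, 0.077]
3.2 [ 0.54987653 -0.10020442  0.30004905] [ 0.68894325  0.2228995  -0.69355544  1.49985377  0.14254075  1.4706669
  0.92835522]
```

Request:
carry_out([
  [[0, 0, 0, 0, 0, -1], [0.648, 0.735, 0.077, 0, 0, 0], [0.648, 0.735, 0.077, 0, 0, 0], [0.648, 0.735, 0.077, 0, 0, 0], [0.648, 0.735, 0.077, 0, 0, 0], [0.648, 0.735, 0.077, 0, 0, 0], [0.648, 0.735, 0.077, 0, 0, 0], [0.648, 0.735, 0.077, 0, 0, 0], [0.648, 0.735, 0.077, 0, 0, 0], [0.648, 0.735, 0.077, 0, 0, 0], [0.648, 0.735, 0.077, 0, 0, 0], [0.648, 0.735, 0.077, 0, 0, 0], [0.648, 0.735, 0.077, 0, 0, 0], [0.648, 0.735, 0.077, 0, 0, 0], [0, 0, 0, 0, 0, 0], [0, 0, 0, 0, 0, 0]],
])

```text
clock: 4.53
position: [0.4572, 0.404, 0.2595]
ee_rot: [0.267, 0.964, -0.0, -0.001]
ft_force: [0.8, -1.0, 0.6]
grip_width: 1.0
grasp_force: 0.0
```

```bash
python3 -c "
from h import *
s=get_obs();im,p=snap('wrist','w2.png')
print(s['clock'],s['position'],s['joint_pos'],s['ee_rot'])
T=dict(np.load('pics/top0.npz'))
b=im[:,:,::-1].copy()
cv2.imwrite('pics/w2v.png',b)"
```

```text
4.5333 [0.45718068 0.4039742  0.25946103] [-0.10074424  0.43528617 -0.94088222  1.42173688  0.34797971  1.46026287
 -0.00435391] [ 2.66967776e-01  9.63704894e-01 -6.81208131e-05 -1.03842321e-03]
```

View pics/w2.png

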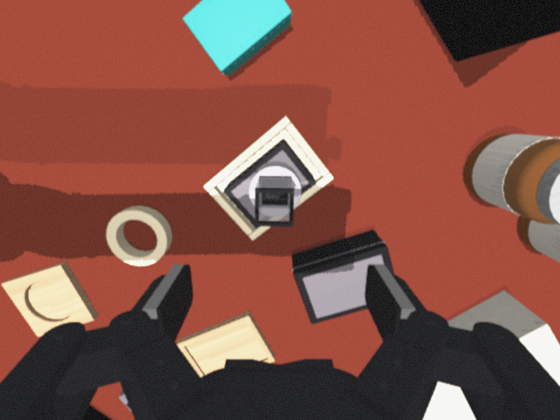

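The wrist view shows the cell rim square-on to the fingers, corners about (256,187) to (295,226). The tin lid is around (274,190), and the tray corners are (287,116), (333,178), (253,240) and (205,187).

```bash
python3 - <<'E'
from m import *
W=dict(np.load('pics/w2.npz'))
print('rim',onz(W,275,206,.152), tri((W,275,206),(T,*tl(146,215,[(52,117)])[0]),(S,*tl(408,240,[(197,74)])[0])))
plane('tray',W,[(205,187),(287,116),(333,178),(253,240)],.02)
g=cv2.cvtColor(W['im'],cv2.COLOR_RGB2GRAY)[140:250,190:350]
cv2.imwrite('pics/z.png',cv2.resize(W['im'][140:250,190:350,::-1],None,fx=5,fy=5,interpolation=cv2.INTER_CUBIC))
E
python3 g.py .459 .401 .140 149
```

```text
rim [0.45615022 0.40232311 0.152     ] [0.45808501 0.40139144 0.14696062]
tray 0.02 [0.4581 0.39   0.02  ] [(0.139, 98.9), (0.098, 7.2), (0.137, 98.5), (0.097, 8.1)]
turn 1 x [-0.01, -0.01, -0.02] | shift 3 x [-0.005, -0.006, 0.997]
```

View pics/z.png

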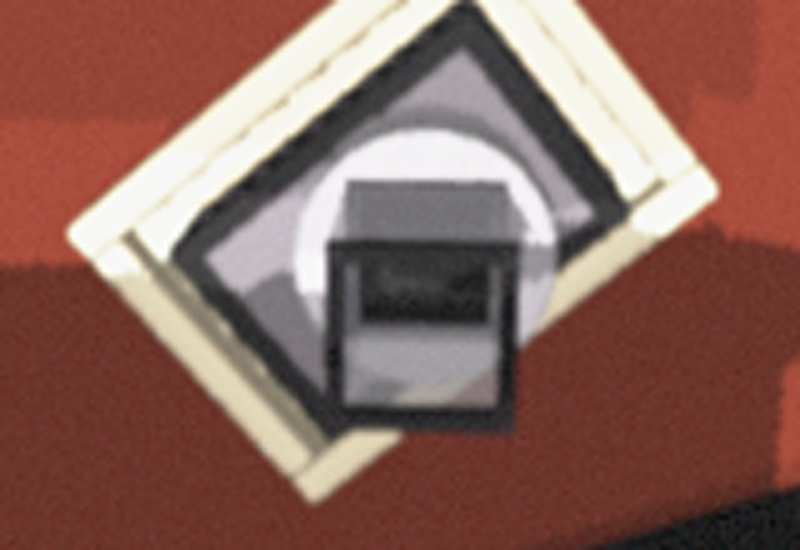

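Enlarged, the cell rim centre is at (274.8,207) in the full wrist view, square to the fingers. I'll descend and grip.

Request:
carry_out([
  [[-0.006, -0.01, 0.9, 0, 0, 0], [-0.006, -0.01, 0.9, 0, 0, 0], [-0.006, -0.01, 0.9, 0, 0, 0], [-0.006, -0.01, 0.45, 0, 0, 0], [0, 0, 0.44, 0, 0, 0], [0, 0, 0, 0, 0, 0], [0, 0, 0, 0, 0, 0], [0, 0, 0, 0, 0, 0]],
])

```text
clock: 5.25
position: [0.4605, 0.3991, 0.1181]
ee_rot: [0.27, 0.963, 0.001, 0.001]
ft_force: [0.4, 0.5, 0.2]
grip_width: 0.998
grasp_force: 0.0
```

Request:
carry_out([
  [[0, 0, 0, 0, 0, 0], [0, 0, 0, 0, 0, 0], [0, 0, 0, 0, 0, 0], [0, 0, 0, 0, 0, 0], [0, 0, 0, 0, 0, 0], [0, 0, 0, 0, 0, 0], [0, 0, 0, 0, 0, 0], [0, 0, 0, 0, 0, 0], [0, 0, 0, 0, 0, 0], [0, 0, 0, 0, 0, 0], [0, 0, 0, 0, 0, 0], [0, 0, 0, 0, 0, 0]],
], hand=1, force=30)

```text
clock: 6.25
position: [0.4596, 0.3997, 0.1171]
ee_rot: [0.269, 0.963, 0.0, 0.0]
ft_force: [0.4, -1.7, 6.0]
grip_width: 0.393
grasp_force: 30.9
```

```bash
python3 g.py .46 .40 .22 149 .6555 -.1645 .2 101 .6555 -.1645 .2 149; python3 g.py .46 .40 .22 149  .6555 -.1645 .2 149
```

```text
turn 1 x [0.01, 0.0, -0.03] | shift 3 x [-0.001, 0.004, -0.857]
turn 8 x [0.0, -0.0, 1.0] | shift 15 x [-0.986, 0.14, 0.033]
turn 8 x [-0.0, 0.0, -1.0] | shift 1 x [0.0, 0.0, 0.0]
turn 1 x [0.01, 0.0, -0.03] | shift 3 x [-0.001, 0.004, -0.857]
turn 1 x [0.0, 0.0, 0.0] | shift 15 x [-0.764, -0.639, 0.033]
```

Request:
carry_out([
  [[0, 0, -0.3, 0, 0, 0], [0, 0, -0.6, 0, 0, 0], [0, 0, -0.8, 0, 0, 0], [0, 0, -0.87, 0, 0, 0], [0, 0, 0, 0, 0, 1], [0, 0, 0, 0, 0, 1], [0, 0, 0, 0, 0, 1], [0, 0, 0, 0, 0, 1], [0, 0, 0, 0, 0, 1], [0, 0, 0, 0, 0, 1], [0, 0, 0, 0, 0, 1], [0, 0, 0, 0, 0, 1]],
])

```text
clock: 7.25
position: [0.4591, 0.3995, 0.2199]
ee_rot: [0.639, 0.769, -0.0, -0.0]
ft_force: [-0.1, 0.7, -0.8]
grip_width: 0.394
grasp_force: 30.3
```

Request:
carry_out([
  [[-0.42, 0.06, 0.014, 0, 0, 0], [-0.822, 0.117, 0.028, 0, 0, 0], [-0.822, 0.117, 0.028, 0, 0, 0], [-0.822, 0.117, 0.028, 0, 0, 0], [-0.822, 0.117, 0.028, 0, 0, 0], [-0.822, 0.117, 0.028, 0, 0, 0], [-0.822, 0.117, 0.028, 0, 0, 0], [-0.822, 0.117, 0.028, 0, 0, 0], [-0.822, 0.117, 0.028, 0, 0, 0], [-0.822, 0.117, 0.028, 0, 0, 0], [-0.822, 0.117, 0.028, 0, 0, 0], [-0.822, 0.117, 0.028, 0, 0, 0], [-0.822, 0.117, 0.028, 0, 0, 0], [-0.822, 0.117, 0.028, 0, 0, 0], [-0.822, 0.117, 0.028, 0, 0, 0], [-0.822, 0.117, 0.028, 0, 0, 0], [-0.822, 0.117, 0.028, 0, 0, 0], [-0.822, 0.117, 0.028, 0, 0, 0], [-0.4, 0.057, 0.014, 0, 0, 0], [0, 0, 0, 0, 0, 0]],
])

```text
clock: 8.92
position: [0.6533, -0.1713, 0.1986]
ee_rot: [0.639, 0.769, -0.001, -0.0]
ft_force: [-0.6, -0.3, -2.0]
grip_width: 0.397
grasp_force: 30.3
```

```bash
python3 - <<'E'
from h import *
s=get_obs(); w,p=snap('wrist','w3.png'); print(s['position'],s['grip_width'],s['grasp_force'],s['joint_pos'])
c,_=snap('scene','s3.png')
a=cv2.resize(w[60:360,150:410],(520,600),interpolation=cv2.INTER_CUBIC)
u,v=np.round(proj(_,[.6555,-.1645,.12])).astype(int)
b=cv2.resize(c[max(v-75,0):v+75,u-35:u+35],(280,600),interpolation=cv2.INTER_CUBIC); print(u,v)
cv2.imwrite('pics/c3.png',np.hstack([a,b])[:,:,::-1])
E
python3 g.py .6555 -.1645 .1 101
```

```text
[ 0.65332034 -0.17134579  0.198611  ] 0.39679840057742266 30.312958359718323 [ 0.54357667  0.51150807 -0.51470746  1.33244354  0.2503153   1.36225386
  0.21562726]
174 235
turn 1 x [-0.0, -0.01, -0.03] | shift 3 x [0.007, 0.02, 0.827]
```

View pics/c3.png

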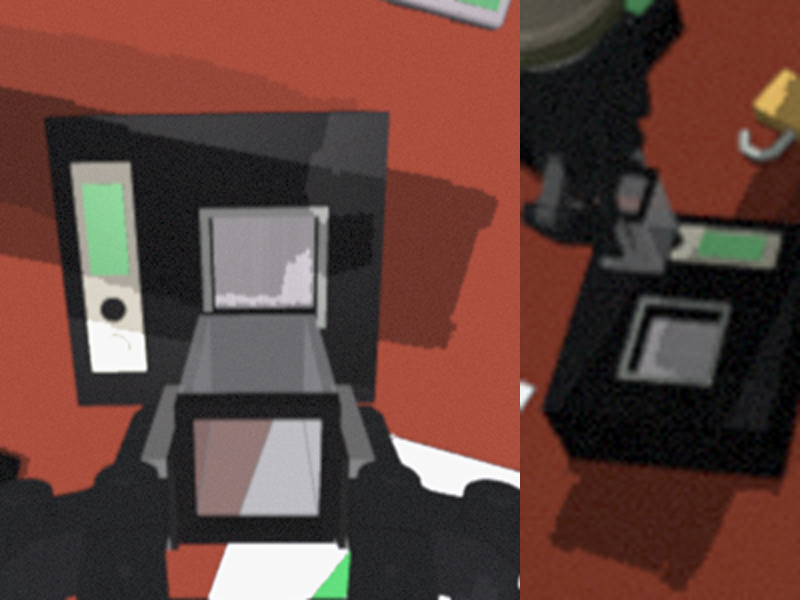

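The wrist crop shows the cell held with its rim corners at about (176,393) to (348,545) and its base edge at (200,315)–(318,315). The well frame's top edge runs (199,208)–(328,208), square to the cell. The scene tile agrees.

Run:
```python
from m import *
W=dict(np.load('pics/w3.npz'))
f=lambda a:[(150+(x+.5)/2-.5,60+(y+.5)/2-.5) for x,y in a]
plane('rim',W,f([(176,393),(340,393),(348,545),(172,545)]),.2315)
for n,a,z in (('baseedge',[(200,315),(318,315)],.1725),('frame top',[(199,208),(328,208)],.07)):
    X=np.array([onz(W,*u,z) for u in f(a)]); print(n,X.round(4).tolist(),X.mean(0),np.degrees(np.arctan2(*(X[1]-X[0])[1::-1])),np.linalg.norm(X[1]-X[0]))
print(onz(W,*f([(263,260)])[0],.05), 'frame right edge', onz(W,*f([(328,208)])[0],.07))
```

```text
rim 0.2315 [ 0.6544 -0.1671  0.2315] [(0.033, 10.6), (0.038, -74.3), (0.039, 10.6), (0.038, -83.2)]
baseedge [[0.6343, -0.1557, 0.1725], [0.669, -0.1492, 0.1725]] [ 0.65167277 -0.15242008  0.1725    ] 10.578805083244228 0.03534769826089025
frame top [[0.6221, -0.1421, 0.07], [0.6798, -0.1314, 0.07]] [ 0.65093159 -0.13673731  0.07      ] 10.563266239306369 0.05863342437883718
[ 0.65631224 -0.16557441  0.05      ] frame right edge [ 0.67975148 -0.13136293  0.07      ]
```

Request:
carry_out([
  [[0.092, 0.049, 0, 0, 0, 0], [0, 0, 0.4, 0, 0, 0], [0, 0, 0.6, 0, 0, 0], [0, 0, 0.6, 0, 0, 0], [0, 0, 0.4, 0, 0, 0], [0, 0, 0, 0, 0, 0], [0, 0, 0, 0, 0, 0], [0, 0, 0.3, 0, 0, 0], [0, 0, 0.3, 0, 0, 0], [0, 0, 0.2, 0, 0, 0], [0, 0, 0.1, 0, 0, 0], [0, 0, 0.1, 0, 0, 0], [0, 0, 0, 0, 0, 0], [0, 0, 0, 0, 0, 0], [0, 0, 0, 0, 0, 0]],
])

```text
clock: 10.27
position: [0.655, -0.162, 0.0798]
ee_rot: [0.637, 0.771, 0.0, 0.0]
ft_force: [-0.1, -0.1, -0.4]
grip_width: 0.395
grasp_force: 30.3
```

```bash
python3 g.py .6545 -.1673 .077 101
```

```text
turn 1 x [0.01, 0.0, -0.03] | shift 1 x [-0.128, -0.039, 0.071]
```

Request:
carry_out([
  [[-0.06, -0.02, 0, 0, 0, 0], [-0.068, -0.019, 0, 0, 0, 0], [0, 0, 0.03, 0, 0, 0], [0, 0, 0.03, 0, 0, 0], [0, 0, 0.02, 0, 0, 0], [0, 0, 0, 0, 0, 0], [0, 0, 0, 0, 0, 0], [0, 0, 0, 0, 0, 0]],
])

```text
clock: 10.93
position: [0.6542, -0.1678, 0.0772]
ee_rot: [0.637, 0.771, -0.0, 0.001]
ft_force: [-3.3, -0.5, 7.1]
grip_width: 0.394
grasp_force: 31.3
```

Request:
carry_out([
  [[0, 0, 0, 0, 0, 0], [0, 0, 0, 0, 0, 0], [0, 0, 0, 0, 0, 0], [0, 0, 0, 0, 0, 0], [0, 0, 0, 0, 0, 0], [0, 0, 0, 0, 0, 0], [0, 0, 0, 0, 0, 0], [0, 0, 0, 0, 0, 0], [0, 0, -0.3, 0, 0, 0], [0, 0, -0.6, 0, 0, 0], [0, 0, -0.9, 0, 0, 0], [0, 0, -0.9, 0, 0, 0], [0, 0, -0.5, 0, 0, 0], [0, 0, 0, 0, 0, 0]],
], hand=-1)

```text
clock: 12.1
position: [0.6565, -0.1672, 0.2113]
ee_rot: [0.637, 0.771, 0.002, 0.004]
ft_force: [-0.2, 0.0, -0.1]
grip_width: 0.995
grasp_force: 0.0
```

Run:
```python
from h import *
s=get_obs(); w,p=snap('wrist','w4.png'); print(s['position'],s['grip_width'],s['ft_force'])
c,_=snap('scene','s4.png')
a=cv2.resize(w[60:360,150:410],(520,600),interpolation=cv2.INTER_CUBIC)
u,v=np.round(proj(_,[.6555,-.1645,.08])).astype(int)
b=cv2.resize(c[max(v-75,0):v+75,u-35:u+35],(280,600),interpolation=cv2.INTER_CUBIC); print(u,v)
cv2.imwrite('pics/c4.png',np.hstack([a,b])[:,:,::-1])
```

```text
[ 0.65649346 -0.16724427  0.21131607] 0.9953174626044163 [-0.18843014  0.026028   -0.08189601]
177 243
```

View pics/c4.png

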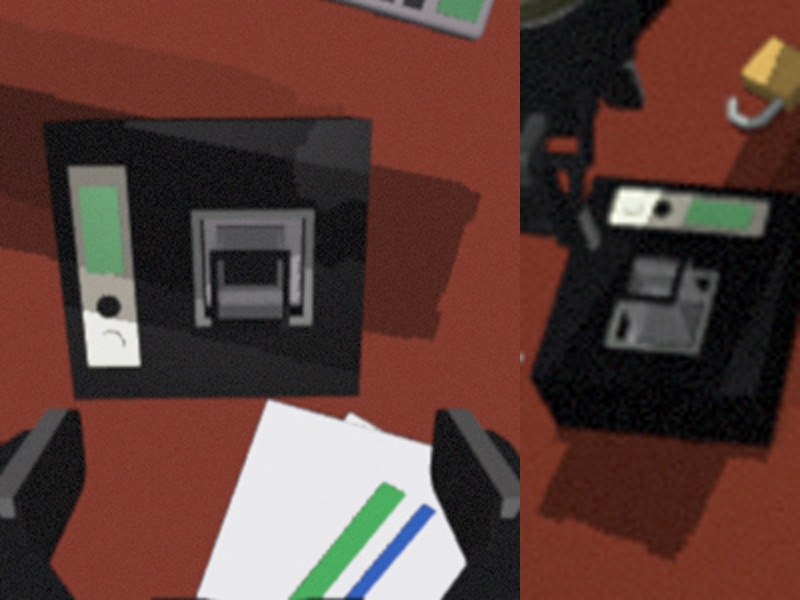

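The cell stands upright in the well at rim (250,285) of the crop, inside the frame (195–312, 210–325). Next is the tin.

```bash
python3 - <<'E'
from m import *
W=dict(np.load('pics/w2.npz')); print(onz(W,275.4,191.4,.09), onz(T,*tl(146,215,[(85,133)])[0],.09),onz(S,*tl(408,240,[(167,118)])[0],.09))
E
python3 g.py .457 .399 .21 101
```

```text
[0.45820793 0.40078083 0.09      ] [0.45682288 0.39975589 0.09      ] [0.45490585 0.39687931 0.09      ]
turn 1 x [0.02, 0.01, -0.02] | shift 15 x [0.989, -0.143, -0.007]
```

Request:
carry_out([
  [[0.989, -0.143, -0.007, 0, 0, 0], [0.989, -0.143, -0.007, 0, 0, 0], [0.989, -0.143, -0.007, 0, 0, 0], [0.989, -0.143, -0.007, 0, 0, 0], [0.989, -0.143, -0.007, 0, 0, 0], [0.989, -0.143, -0.007, 0, 0, 0], [0.989, -0.143, -0.007, 0, 0, 0], [0.989, -0.143, -0.007, 0, 0, 0], [0.989, -0.143, -0.007, 0, 0, 0], [0.989, -0.143, -0.007, 0, 0, 0], [0.989, -0.143, -0.007, 0, 0, 0], [0.989, -0.143, -0.007, 0, 0, 0], [0.989, -0.143, -0.007, 0, 0, 0], [0.989, -0.143, -0.007, 0, 0, 0], [0.989, -0.143, -0.007, 0, 0, 0], [0, 0, 0, 0, 0, 0], [0, 0, 0, 0, 0, 0], [0, 0, 0, 0, 0, 0], [0, 0, 0, 0, 0, 0]],
])

```text
clock: 13.78
position: [0.459, 0.3979, 0.2076]
ee_rot: [0.638, 0.77, -0.001, 0.0]
ft_force: [0.8, -1.2, -0.1]
grip_width: 0.999
grasp_force: 0.0
```

```bash
python3 - <<'E'
from m import *
s=get_obs(); w,p=snap('wrist','w5.png'); print(s['position'],s['joint_pos'])
g=cv2.cvtColor(w,cv2.COLOR_RGB2GRAY)
c=cv2.HoughCircles(cv2.medianBlur(g,3),cv2.HOUGH_GRADIENT,1,40,param1=150,param2=18,minRadius=22,maxRadius=45); print(c)
for k in c[0][:3]: print(onz(p,k[0],k[1],.09))
h=cv2.cvtColor(w,cv2.COLOR_RGB2HSV)
cv2.imwrite('pics/c5.png',cv2.resize(w[100:310,140:420,::-1],None,fx=2.8,fy=2.8,interpolation=cv2.INTER_CUBIC))
E
python3 g.py .457 .399 .058 101
```

```text
[0.45896371 0.39789108 0.20757254] [-0.18560339  0.41345446 -0.78437351  1.50957932  0.29617438  1.34240081
 -0.80803814]
[[[229.5 326.5  31.8]
  [276.5 196.5  33.3]]]
[0.43507297 0.25662395 0.09      ]
[0.45728011 0.40433621 0.09      ]
turn 1 x [-0.0, 0.01, -0.05] | shift 4 x [0.01, -0.012, 0.936]
```

View pics/c5.png

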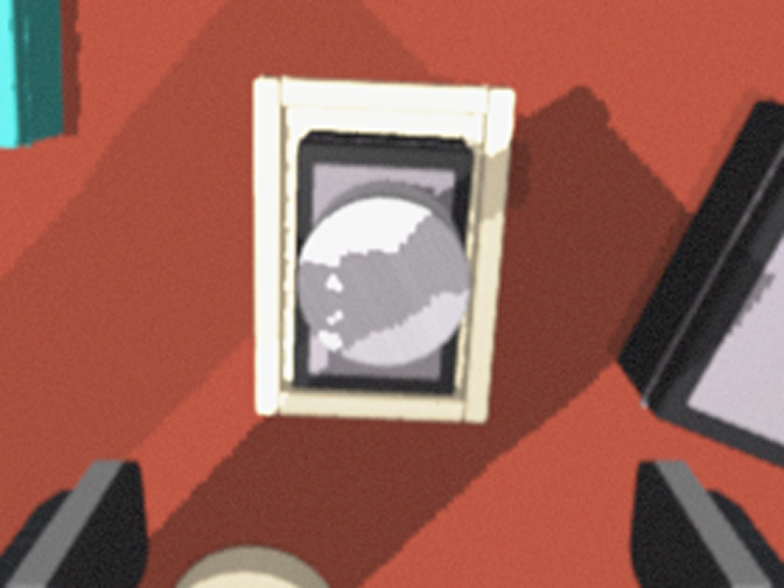

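Tin lid centre is at crop (384,281), i.e. pixel (276.8,200), which gives (.457,.401). It stands on the box in the tray, untouched.

Request:
carry_out([
  [[0.086, -0.034, 0, 0, 0, 0], [0, 0, 0.8, 0, 0, 0], [0, 0, 0.8, 0, 0, 0], [0, 0, 0.8, 0, 0, 0], [0, 0, 0.6, 0, 0, 0], [0, 0, 0.4, 0, 0, 0], [0, 0, 0.34, 0, 0, 0], [0, 0, 0, 0, 0, 0], [0, 0, 0, 0, 0, 0], [0, 0, 0, 0, 0, 0], [0, 0, 0, 0, 0, 0]],
])

```text
clock: 14.75
position: [0.4569, 0.4031, 0.0602]
ee_rot: [0.637, 0.771, 0.001, 0.0]
ft_force: [-0.2, -0.2, 0.5]
grip_width: 1.002
grasp_force: 0.0
```

```bash
python3 g.py .457 .401 .058 101
```

```text
turn 1 x [0.02, -0.01, -0.03] | shift 1 x [-0.053, -0.008, 0.055]
```

Request:
carry_out([
  [[-0.053, -0.008, 0.04, 0, 0, 0], [0, 0, 0, 0, 0, 0], [0, 0, 0, 0, 0, 0], [0, 0, 0, 0, 0, 0], [0, 0, 0, 0, 0, 0], [0, 0, 0, 0, 0, 0], [0, 0, 0, 0, 0, 0], [0, 0, 0, 0, 0, 0], [0, 0, 0, 0, 0, 0], [0, 0, 0, 0, 0, 0]],
], hand=1, force=40)

```text
clock: 15.58
position: [0.4568, 0.4004, 0.0577]
ee_rot: [0.637, 0.771, 0.0, 0.0]
ft_force: [0.6, -1.9, 6.0]
grip_width: 0.645
grasp_force: 42.5
```

Request:
carry_out([
  [[0, 0, -0.2, 0, 0, 0], [0, 0, -0.4, 0, 0, 0], [0, 0, -0.6, 0, 0, 0], [0, 0, -0.6, 0, 0, 0], [0, 0, -0.3, 0, 0, 0], [0, 0, 0, 0, 0, 0], [0, 0, 0, 0, 0, 0]],
])

```text
clock: 16.17
position: [0.4563, 0.4004, 0.1409]
ee_rot: [0.637, 0.771, 0.0, 0.0]
ft_force: [-0.3, 0.1, -2.3]
grip_width: 0.646
grasp_force: 42.5
```

```bash
python3 g.py .4435 .0048 .13 101
```

```text
turn 1 x [0.0, 0.0, -0.03] | shift 10 x [-0.965, -0.22, 0.027]
```

Request:
carry_out([
  [[-0.48, -0.11, 0, 0, 0, 0], [-0.965, -0.22, 0, 0, 0, 0], [-0.965, -0.22, 0, 0, 0, 0], [-0.965, -0.22, 0, 0, 0, 0], [-0.965, -0.22, 0, 0, 0, 0], [-0.965, -0.22, 0, 0, 0, 0], [-0.965, -0.22, 0, 0, 0, 0], [-0.965, -0.22, 0, 0, 0, 0], [-0.965, -0.22, 0, 0, 0, 0], [-0.965, -0.22, 0, 0, 0, 0], [-0.48, -0.11, 0, 0, 0, 0], [0, 0, 0, 0, 0, 0], [0, 0, 0, 0, 0, 0], [0, 0, 0, 0, 0, 0]],
])

```text
clock: 17.33
position: [0.4419, 0.0056, 0.1402]
ee_rot: [0.637, 0.771, -0.0, -0.001]
ft_force: [-0.1, -0.4, -2.1]
grip_width: 0.64
grasp_force: 42.7
```

Run:
```python
from m import *
s=get_obs(); w,p=snap('wrist','w6.png'); print(s['position'],s['joint_pos'])
cv2.imwrite('pics/c6.png',cv2.resize(w[100:400,90:470,::-1],None,fx=2,fy=2,interpolation=cv2.INTER_CUBIC))
```

```text
[0.44187848 0.00556136 0.14015574] [ 0.49509609  0.04345368 -0.61487626  2.00680603  0.02736741  1.10092098
  0.05804036]
```

View pics/c6.png

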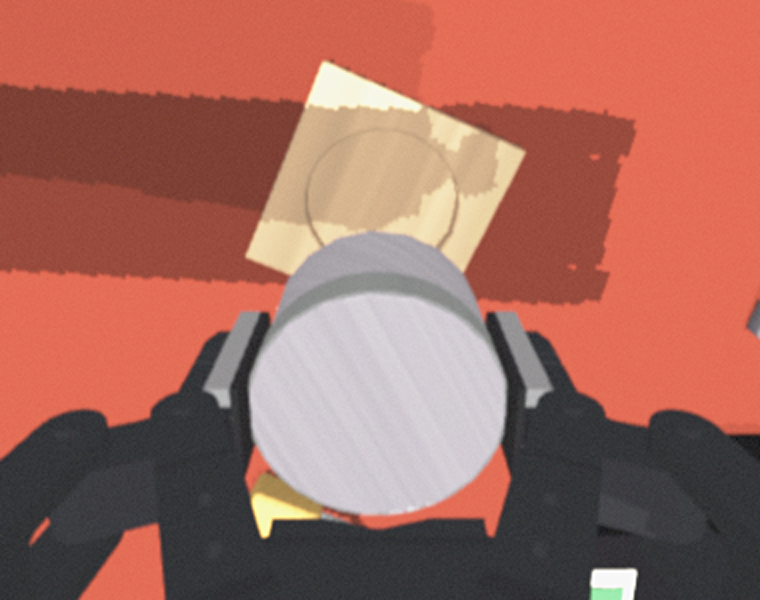

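The block's opposite corners are (525,152) and (246,257), with (323,60) on top. The recess circle spans (307,195)–(458,200) with its top at (383,127). The held tin's lid is centred at about (378,402).

```bash
python3 - <<'E'
from m import *
W=dict(np.load('pics/w6.npz'))
f=lambda x,y,z:onz(W,90+(x+.5)/2-.5,100+(y+.5)/2-.5,z)
a,b,c=f(323,60,.012),f(525,152,.012),f(246,257,.012); print('blk',(b+c)/2,np.linalg.norm(b-a),np.linalg.norm(c-a))
l,r,t=f(307,195,.012),f(458,200,.012),f(383,127,.012); print(l,r,t,(l+r)/2)
for q in ((250,395),(506,395),(378,287),(378,515)): print('lid',f(*q,.1725).round(4))
E
python3 g.py .4435 .0048 .03 101
```

```text
blk [0.44543152 0.00410344 0.012     ] 0.10035823984799105 0.1008764872556928
[0.40999444 0.00272536 0.012     ] [0.48020198 0.01381466 0.012     ] [0.43891027 0.04087703 0.012     ] [0.44509821 0.00827001 0.012     ]
lid [0.4159 0.0036 0.1725]
lid [0.4699 0.014  0.1725]
lid [0.4381 0.0336 0.1725]
lid [ 0.449  -0.0227  0.1725]
turn 1 x [-0.01, -0.01, -0.01] | shift 3 x [-0.012, 0.01, 0.92]
```

Request:
carry_out([
  [[-0.043, 0.038, 0.4, 0, 0, 0], [0, 0, 0.7, 0, 0, 0], [0, 0, 0.7, 0, 0, 0], [0, 0, 0.5, 0, 0, 0], [0, 0, 0.3, 0, 0, 0], [0, 0, 0.2, 0, 0, 0], [0, 0, 0, 0, 0, 0], [0, 0, 0, 0, 0, 0], [0, 0, 0, 0, 0, 0], [0, 0, 0, 0, 0, 0]],
])

```text
clock: 18.22
position: [0.4451, 0.0036, 0.03]
ee_rot: [0.637, 0.771, 0.0, 0.001]
ft_force: [0.0, -0.2, -1.7]
grip_width: 0.645
grasp_force: 42.6
```

```bash
python3 g.py .4437 .0042 .0122 101
```

```text
turn 1 x [0.02, 0.01, -0.02] | shift 1 x [0.02, -0.031, 0.446]
```

Request:
carry_out([
  [[0.02, -0.031, 0.1, 0, 0, 0], [0, 0, 0.12, 0, 0, 0], [0, 0, 0.1, 0, 0, 0], [0, 0, 0.08, 0, 0, 0], [0, 0, 0.04, 0, 0, 0], [0, 0, 0, 0, 0, 0], [0, 0, 0, 0, 0, 0], [0, 0, 0, 0, 0, 0]],
])

```text
clock: 18.88
position: [0.4426, 0.004, 0.0116]
ee_rot: [0.637, 0.771, -0.0, -0.0]
ft_force: [-3.6, -0.6, 7.0]
grip_width: 0.641
grasp_force: 43.3
```

Request:
carry_out([
  [[0, 0, 0, 0, 0, 0], [0, 0, 0, 0, 0, 0], [0, 0, 0, 0, 0, 0], [0, 0, 0, 0, 0, 0], [0, 0, 0, 0, 0, 0], [0, 0, 0, 0, 0, 0], [0, 0, 0, 0, 0, 0], [0, 0, -0.3, 0, 0, 0], [0, 0, -0.6, 0, 0, 0], [0, 0, -0.9, 0, 0, 0], [0, 0, -0.9, 0, 0, 0], [0, 0, -0.9, 0, 0, 0], [0, 0, -0.9, 0, 0, 0], [0, 0, 0, 0, 0, 0]],
], hand=-1)

```text
clock: 20.05
position: [0.4461, 0.0044, 0.1981]
ee_rot: [0.637, 0.771, 0.003, 0.004]
ft_force: [1.9, 0.3, -0.7]
grip_width: 0.998
grasp_force: 0.0
```

```bash
python3 - <<'E'
from m import *
s=get_obs(); w,p=snap('wrist','w7.png'); print(s['position'],s['grip_width'])
g=cv2.cvtColor(w,cv2.COLOR_RGB2GRAY)
c=cv2.HoughCircles(cv2.medianBlur(g,3),cv2.HOUGH_GRADIENT,1,40,param1=150,param2=18,minRadius=22,maxRadius=60)
for k in c[0][:4]: print(k,onz(p,k[0],k[1],.044))
E
python3 g.py .4573 .380 .21 98
```

```text
[0.4460507  0.00441461 0.19812541] 0.99837619312221
[273.5 192.5  26.8] [0.44375983 0.00453564 0.044     ]
[493.5 228.5  27.1] [0.68289488 0.00945522 0.044     ]
[169.5 297.5  23.5] [ 0.34939969 -0.14011671  0.044     ]
turn 1 x [0.06, 0.02, 0.47] | shift 10 x [0.926, 0.161, -0.037]
```

Request:
carry_out([
  [[0, 0, 0, 0, 0, 0.47], [0.926, 0.161, -0.03, 0, 0, 0], [0.926, 0.161, -0.03, 0, 0, 0], [0.926, 0.161, -0.03, 0, 0, 0], [0.926, 0.161, -0.03, 0, 0, 0], [0.926, 0.161, -0.03, 0, 0, 0], [0.926, 0.161, -0.03, 0, 0, 0], [0.926, 0.161, -0.03, 0, 0, 0], [0.926, 0.161, -0.03, 0, 0, 0], [0.926, 0.161, -0.03, 0, 0, 0], [0.926, 0.161, -0.03, 0, 0, 0], [0, 0, 0, 0, 0, 0], [0, 0, 0, 0, 0, 0], [0, 0, 0, 0, 0, 0]],
])

```text
clock: 21.27
position: [0.4547, 0.3795, 0.2024]
ee_rot: [0.656, 0.755, -0.001, -0.0]
ft_force: [0.5, -0.5, -0.1]
grip_width: 0.999
grasp_force: 0.0
```

Run:
```python
from m import *
s=get_obs(); w,p=snap('wrist','w8.png'); print(s['position'],s['ee_rot'],s['joint_pos'])
cv2.imwrite('pics/c8.png',cv2.resize(w[90:300,150:400,::-1],None,fx=2.8,fy=2.8,interpolation=cv2.INTER_CUBIC))
```

```text
[0.45465168 0.37947125 0.20235999] [ 6.55690641e-01  7.55029125e-01 -8.75126896e-04 -1.94212593e-04] [-0.09392846  0.40482947 -0.86450123  1.55475923  0.31320896  1.32923329
 -0.85384573]
```

View pics/c8.png

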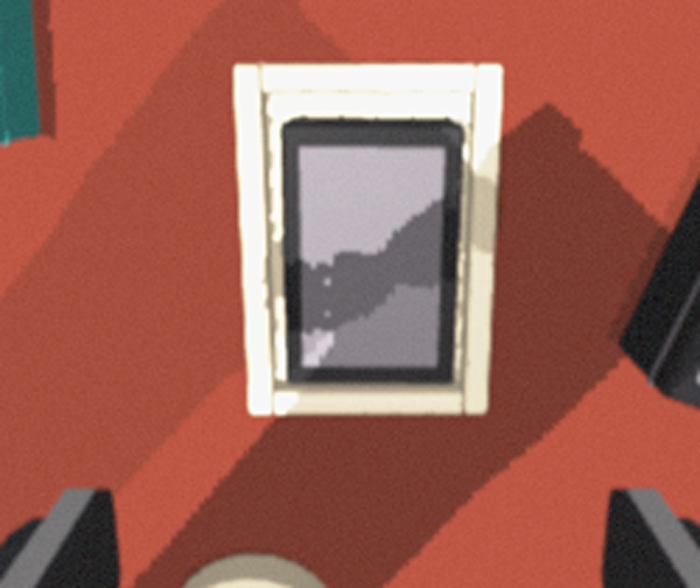

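The box lid panel corners are (298,145), (447,145), (438,370) and (302,370). The tray rim corners are (234,65), (502,65), (488,413) and (250,413).

```bash
python3 - <<'E'
from m import *
W=dict(np.load('pics/w8.npz'))
f=lambda a:[(150+(x+.5)/2.8-.5,90+(y+.5)/2.8-.5) for x,y in a]
plane('panel',W,f([(298,145),(447,145),(438,370),(302,370)]),.05)
plane('box',W,f([(284,128),(463,128),(453,382),(289,382)]),.048)
plane('tray',W,f([(234,65),(502,65),(488,413),(250,413)]),.02)
E
python3 g.py .4577 .389 .1 98 .4577 .389 .017 98; python3 -c "
from scipy.spatial.transform import Rotation as R
print(R.from_quat([.656,.755,-.001,0]).as_matrix()[:2,0])"
```

```text
panel 0.05 [0.458  0.3911 0.05  ] [(0.051, 8.1), (0.083, -82.4), (0.051, 8.1), (0.083, -82.2)]
box 0.048 [0.4584 0.3911 0.048 ] [(0.062, 8.1), (0.094, -82.1), (0.062, 8.1), (0.094, -82.3)]
tray 0.02 [0.4576 0.389  0.02  ] [(0.099, 8.1), (0.139, -81.4), (0.1, 8.1), (0.139, -81.8)]
turn 1 x [-0.01, 0.01, -0.0] | shift 3 x [0.082, 0.033, 0.856]
turn 1 x [0.0, 0.0, 0.0] | shift 3 x [0.0, -0.0, 0.692]
[-0.13963945  0.99020155]
```

Request:
carry_out([
  [[0.273, 0.122, 0.3, 0, 0, 0], [0, 0, 0.8, 0, 0, 0], [0, 0, 0.8, 0, 0, 0], [0, 0, 0.8, 0, 0, 0], [0, 0, 0.6, 0, 0, 0], [0, 0, 0.3, 0, 0, 0], [0, 0, 0, 0, 0, 0], [0, 0, 0, 0, 0, 0], [0, 0, 0, 0, 0, 0], [0, 0, 0, 0, 0, 0]],
])

```text
clock: 22.15
position: [0.4592, 0.3919, 0.0614]
ee_rot: [0.656, 0.755, 0.001, 0.0]
ft_force: [-0.8, -0.6, 0.7]
grip_width: 0.997
grasp_force: 0.0
```

```bash
python3 g.py .458 .391 .018 98
```

```text
turn 1 x [0.02, -0.01, 0.0] | shift 2 x [-0.009, -0.017, 0.543]
```

Request:
carry_out([
  [[-0.018, -0.034, 0.2, 0, 0, 0], [0, 0, 0.4, 0, 0, 0], [0, 0, 0.3, 0, 0, 0], [0, 0, 0.18, 0, 0, 0], [0, 0, 0, 0, 0, 0], [0, 0, 0, 0, 0, 0]],
])

```text
clock: 22.65
position: [0.4568, 0.3904, 0.0161]
ee_rot: [0.656, 0.755, -0.0, -0.0]
ft_force: [0.0, -0.1, 0.7]
grip_width: 1.003
grasp_force: 0.0
```

Request:
carry_out([
  [[0, 0, 0, 0, 0, 0], [0, 0, 0, 0, 0, 0], [0, 0, 0, 0, 0, 0], [0, 0, 0, 0, 0, 0], [0, 0, 0, 0, 0, 0], [0, 0, 0, 0, 0, 0], [0, 0, 0, 0, 0, 0], [0, 0, 0, 0, 0, 0]],
], hand=1, force=60)

```text
clock: 23.32
position: [0.4575, 0.391, 0.0173]
ee_rot: [0.656, 0.755, 0.001, 0.0]
ft_force: [-0.2, -1.1, 6.4]
grip_width: 0.734
grasp_force: 67.2
```

Request:
carry_out([
  [[0, 0, -0.2, 0, 0, 0], [0, 0, -0.4, 0, 0, 0], [0, 0, -0.6, 0, 0, 0], [0, 0, -0.6, 0, 0, 0], [0, 0, -0.4, 0, 0, 0], [0, 0, -0.2, 0, 0, 0], [0, 0, 0, 0, 0, 0], [0, 0, 0, 0, 0, 0]],
])

```text
clock: 23.98
position: [0.457, 0.39, 0.1118]
ee_rot: [0.656, 0.755, -0.0, 0.0]
ft_force: [-0.5, -0.9, -2.0]
grip_width: 0.741
grasp_force: 66.4
```

```bash
python3 g.py .6617 .1825 .115 85
```

```text
turn 3 x [-0.0, 0.0, 0.72] | shift 8 x [-0.59, 0.694, -0.01]
```

Request:
carry_out([
  [[0, 0, 0, 0, 0, 0.72], [0, 0, 0, 0, 0, 0.72], [0, 0, 0, 0, 0, 0.72], [-0.4, 0.47, -0.05, 0, 0, 0], [-0.59, 0.694, 0, 0, 0, 0], [-0.59, 0.694, 0, 0, 0, 0], [-0.59, 0.694, 0, 0, 0, 0], [-0.59, 0.694, 0, 0, 0, 0], [-0.59, 0.694, 0, 0, 0, 0], [-0.59, 0.694, 0, 0, 0, 0], [-0.59, 0.694, 0, 0, 0, 0], [-0.2, 0.23, 0, 0, 0, 0], [0, 0, 0, 0, 0, 0], [0, 0, 0, 0, 0, 0], [0, 0, 0, 0, 0, 0]],
])

```text
clock: 25.23
position: [0.661, 0.1839, 0.1131]
ee_rot: [0.736, 0.677, -0.001, -0.001]
ft_force: [-0.4, 1.2, -2.2]
grip_width: 0.735
grasp_force: 66.5
```

```bash
python3 - <<'E'
from m import *
s=get_obs(); w,p=snap('wrist','w9.png'); print(s['position'],s['joint_pos'])
cv2.imwrite('pics/c9.png',cv2.resize(w[100:400,90:470,::-1],None,fx=2,fy=2,interpolation=cv2.INTER_CUBIC))
E
python3 g.py .6617 .1825 .115 85
```

```text
[0.66101402 0.1839331  0.11306966] [ 0.11784654  0.64083915 -0.674462    1.38621007  0.40243817  1.25522572
 -0.66874847]
turn 1 x [-0.02, -0.0, 0.03] | shift 1 x [-0.044, 0.022, -0.038]
```

View pics/c9.png

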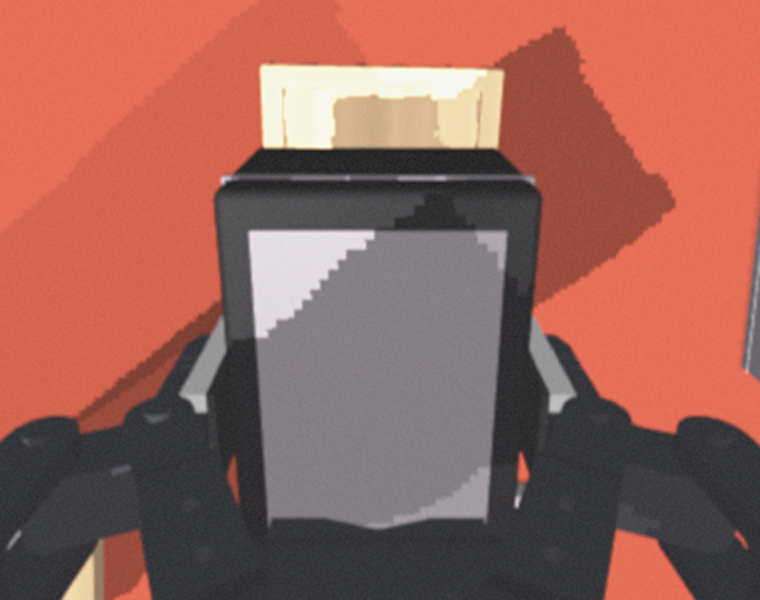

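The block's far edge runs (260,66)–(503,70). The box's lower front edge runs (262,150)–(500,150) and its panel edge (249,231)–(506,231), parallel to within about a degree.

Run:
```python
from m import *
W=dict(np.load('pics/w9.npz'))
f=lambda x,y,z:onz(W,90+(x+.5)/2-.5,100+(y+.5)/2-.5,z)
for n,a,b,z,h in(('blk',(260,66),(503,70),.012,.064),('boxbottom',(262,150),(500,150),.0998,.048),('panel',(249,231),(506,231),.146,.0415)):
    A,B=f(*a,z),f(*b,z); e=(B-A)/np.linalg.norm(B-A); print(n,np.linalg.norm(B-A),np.degrees(np.arctan2(e[1],e[0])),(A+B)/2+h*np.array([e[1],-e[0],0]))
```

```text
blk 0.09633248111197942 -5.706531963228621 [0.66261617 0.18301634 0.012     ]
boxbottom 0.06299617731820359 -4.771186954501881 [0.66319245 0.18339178 0.0998    ]
panel 0.05004365435648311 -4.750773090603888 [0.66236082 0.18311432 0.146     ]
```

Request:
carry_out([
  [[0, 0, 0.3, 0, 0, 0], [0, 0, 0.6, 0, 0, 0], [0, 0, 0.6, 0, 0, 0], [0, 0, 0.3, 0, 0, 0], [0, 0, 0.15, 0, 0, 0], [0, 0, 0, 0, 0, 0], [0, 0, 0, 0, 0, 0], [0, 0, 0, 0, 0, 0], [0, 0, 0, 0, 0, 0]],
])

```text
clock: 26.03
position: [0.6631, 0.1832, 0.0378]
ee_rot: [0.737, 0.676, 0.001, 0.001]
ft_force: [-0.2, -0.2, -1.6]
grip_width: 0.737
grasp_force: 66.5
```

```bash
python3 g.py .6605 .1833 .0178 85
```

```text
turn 1 x [0.02, -0.01, 0.01] | shift 1 x [-0.003, -0.064, 0.499]
```

Request:
carry_out([
  [[-0.003, -0.05, 0.1, 0, 0, 0], [0, 0, 0.15, 0, 0, 0], [0, 0, 0.1, 0, 0, 0], [0, 0, 0.08, 0, 0, 0], [0, 0, 0.05, 0, 0, 0], [0, 0, 0.03, 0, 0, 0], [0, 0, 0, 0, 0, 0], [0, 0, 0, 0, 0, 0], [0, 0, 0, 0, 0, 0]],
])

```text
clock: 26.78
position: [0.6602, 0.1827, 0.0212]
ee_rot: [0.737, 0.676, -0.0, 0.001]
ft_force: [-23.8, -12.1, 48.0]
grip_width: 0.742
grasp_force: 72.5
```

Request:
carry_out([
  [[0, 0, -0.3, 0, 0, 0], [0, 0, -0.7, 0, 0, 0], [0, 0, -0.5, 0, 0, 0], [0, 0, 0, 0, 0, 0], [0, 0, 0, 0, 0, 0], [0, 0, 0, 0, 0, 0]],
])

```text
clock: 27.28
position: [0.6597, 0.1824, 0.0745]
ee_rot: [0.737, 0.676, -0.001, -0.0]
ft_force: [-0.0, 0.2, -2.5]
grip_width: 0.742
grasp_force: 66.8
```

Run:
```python
from m import *
s=get_obs(); w,p=snap('wrist','w10.png'); print(s['position'],s['ee_rot'],s['ft_force'])
c,_=snap('scene','s10.png')
u,v=np.round(proj(_,[.6617,.1825,.04])).astype(int); print(u,v)
a=cv2.resize(w[100:400,90:470],(456,360),interpolation=cv2.INTER_CUBIC)
b=cv2.resize(c[v-60:v+60,u-55:u+55],(330,360),interpolation=cv2.INTER_CUBIC)
cv2.imwrite('pics/c10.png',np.hstack([a,b])[:,:,::-1])
```

```text
[0.65969322 0.18243706 0.07453584] [ 7.36881182e-01  6.76021787e-01 -7.94649103e-04 -1.89791804e-04] [-0.03521774  0.23698964 -2.52436386]
311 291
```

View pics/c10.png

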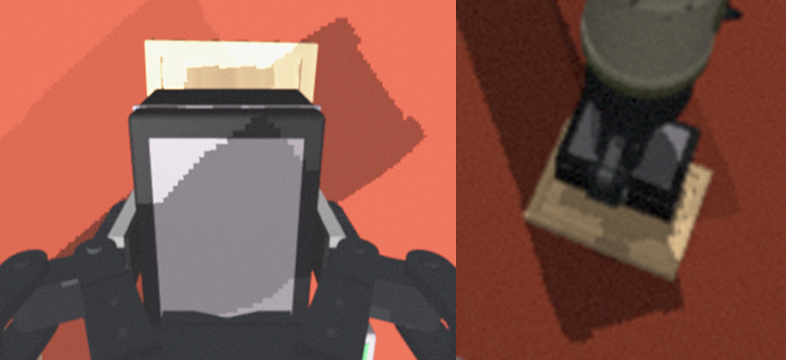

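The wrist tile still shows the box square to the block, with panel far edge (148,139)–(304,139) and block edge (145,40)–(318,44). It touched about 3.5 mm early, so I'll check for pitch or slip from the panel's width at several rows.

Run:
```python
from m import *
for n,z in(('w8',.2024),('w9',.1131),('w10',.0745)):
    W=dict(np.load(f'pics/{n}.npz')); g=cv2.GaussianBlur(cv2.cvtColor(W['im'],cv2.COLOR_RGB2GRAY),(3,3),0).astype(float)
    print(n,'cam',ray(W,280,210)[0].round(4))
    rows=range(148,218,12) if n=='w8' else range(220,350,18)
    K,R_,t=W['mtx'],W['R'],W['t'].reshape(3)
    pts=[]
    for v in rows:
        r=np.diff(g[v]); m=278
        # walk out from the centre to first sample below 75
        th=85
        l=m-20
        while g[v,l]>th and l>150:l-=1
        k=m+20
        while g[v,k]>th and k<420:k+=1
        l+=(th-g[v,l])/(g[v,l+1]-g[v,l]); k-=(th-g[v,k])/(g[v,k-1]-g[v,k])
        Z=K[0,0]*.0505/(k-l); c=Z*np.linalg.solve(K,[(l+k)/2,v,1]); X=R_.T@(c-t); pts.append(X); 
        print(v,round(l,1),round(k,1),X.round(4))
```

```text
w8 cam [0.4452 0.4573 0.3456]
148 254.7 309.6 [0.4524 0.4275 0.066 ]
160 255.1 308.4 [0.4538 0.4158 0.0611]
172 255.3 306.8 [0.455  0.4032 0.0547]
184 257.5 306.3 [0.4581 0.3887 0.0429]
196 257.7 307.0 [0.4601 0.3778 0.0495]
208 256.9 306.5 [0.461  0.3665 0.0545]
w9 cam [0.6692 0.2621 0.2564]
220 211.5 343.8 [0.6654 0.2235 0.1487]
238 213.2 341.8 [0.6647 0.2157 0.1478]
256 214.5 340.5 [0.664  0.2079 0.1478]
274 217.6 339.1 [0.6636 0.1987 0.146 ]
292 218.8 337.8 [0.6629 0.1902 0.146 ]
310 220.0 336.6 [0.6621 0.1813 0.1461]
328 221.2 335.2 [0.6613 0.1719 0.1461]
346 222.5 334.5 [0.6606 0.1626 0.1466]
w10 cam [0.668  0.2608 0.2178]
220 201.2 343.8 [0.6626 0.225  0.118 ]
238 202.9 341.9 [0.6619 0.2179 0.1174]
256 214.0 340.6 [0.6627 0.2067 0.1097]
274 217.4 339.2 [0.6623 0.1975 0.1078]
292 218.5 337.9 [0.6615 0.189  0.1079]
310 219.8 336.7 [0.6608 0.1801 0.1079]
328 221.0 335.4 [0.66   0.1708 0.1079]
346 222.2 334.7 [0.6593 0.1616 0.1085]
```

The panel view is identical before and after contact: the box is level and centred over the recess. The force ratio matches the earlier floor contacts, so the box sits about 3.5 mm lower in the grip and had reached the recess floor. I'll lower it again gently.

Request:
carry_out([
  [[0, 0, 0.3, 0, 0, 0], [0, 0, 0.4, 0, 0, 0], [0, 0, 0.3, 0, 0, 0], [0, 0, 0.15, 0, 0, 0], [0, 0, 0, 0, 0, 0], [0, 0, 0, 0, 0, 0], [0, 0, 0, 0, 0, 0], [0, 0, 0, 0, 0, 0]],
])

```text
clock: 28.05
position: [0.6608, 0.1831, 0.0307]
ee_rot: [0.737, 0.676, 0.001, 0.0]
ft_force: [0.5, -0.0, -1.9]
grip_width: 0.738
grasp_force: 66.7
```

```bash
python3 g.py .6602 .1828 .021 85
```

```text
turn 1 x [0.01, -0.0, 0.01] | shift 1 x [-0.01, -0.013, 0.243]
```

Request:
carry_out([
  [[0, 0, 0.06, 0, 0, 0], [0, 0, 0.05, 0, 0, 0], [0, 0, 0.04, 0, 0, 0], [0, 0, 0.03, 0, 0, 0], [0, 0, 0, 0, 0, 0], [0, 0, 0, 0, 0, 0], [0, 0, 0, 0, 0, 0]],
])

```text
clock: 28.63
position: [0.6603, 0.1829, 0.0228]
ee_rot: [0.737, 0.676, 0.0, 0.0]
ft_force: [-0.5, -0.1, -2.0]
grip_width: 0.738
grasp_force: 66.7
```

Request:
carry_out([
  [[0, 0, 0.02, 0, 0, 0], [0, 0, 0.02, 0, 0, 0], [0, 0, 0, 0, 0, 0], [0, 0, 0, 0, 0, 0]],
])

```text
clock: 28.97
position: [0.6604, 0.1829, 0.0214]
ee_rot: [0.737, 0.676, 0.0, 0.0]
ft_force: [-0.1, -2.1, 2.0]
grip_width: 0.736
grasp_force: 66.8
```

Request:
carry_out([
  [[0, 0, 0.01, 0, 0, 0], [0, 0, 0, 0, 0, 0], [0, 0, 0, 0, 0, 0], [0, 0, 0, 0, 0, 0], [0, 0, 0, 0, 0, 0], [0, 0, 0, 0, 0, 0], [0, 0, -0.2, 0, 0, 0], [0, 0, -0.5, 0, 0, 0], [0, 0, -0.9, 0, 0, 0], [0, 0, -0.9, 0, 0, 0], [0, 0, -0.9, 0, 0, 0], [0, 0, -0.9, 0, 0, 0], [0, 0, 0, 0, 0, 0], [0, 0, 0, 0, 0, 0]],
], hand=-1)

```text
clock: 30.13
position: [0.6613, 0.1836, 0.196]
ee_rot: [0.737, 0.676, 0.002, 0.001]
ft_force: [0.4, 0.0, -0.6]
grip_width: 1.002
grasp_force: 0.0
```

```bash
python3 - <<'E'
from m import *
s=get_obs(); w,p=snap('wrist','w11.png'); print(s['position'],s['joint_pos'],s['grip_width'])
cv2.imwrite('pics/c11.png',cv2.resize(w[90:300,150:400,::-1],None,fx=2.8,fy=2.8,interpolation=cv2.INTER_CUBIC))
E
python3 g.py .452 .36 .21 98
```

```text
[0.66129683 0.18359314 0.19604856] [ 0.12366345  0.5755397  -0.69722713  1.30023277  0.36455542  1.38712458
 -0.6425796 ] 1.0019696589487317
turn 3 x [0.01, -0.0, -0.72] | shift 7 x [0.729, -0.649, -0.058]
```

View pics/c11.png

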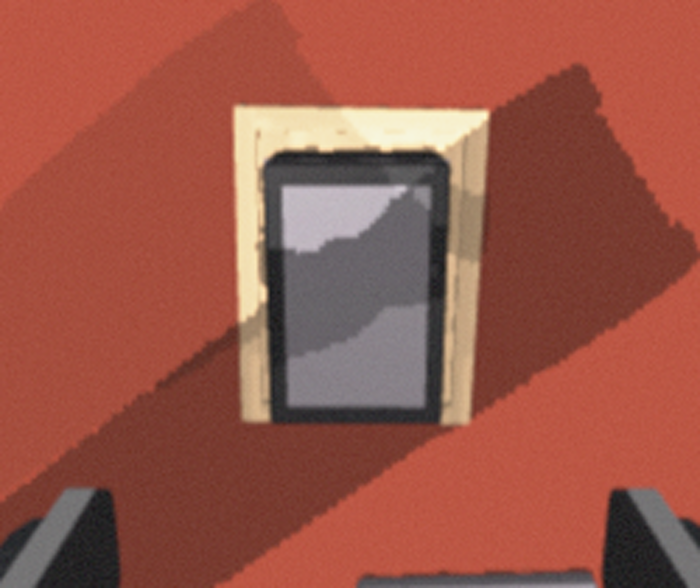

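The box lies level and square in the oblong recess, panel centre (356,297) inside the block (235–488, 107–425). Next is the tray.

Request:
carry_out([
  [[0, 0, 0, 0, 0, -0.72], [0, 0, 0, 0, 0, -0.72], [0, 0, 0, 0, 0, -0.72], [0.729, -0.649, -0.05, 0, 0, 0], [0.729, -0.649, -0.05, 0, 0, 0], [0.729, -0.649, -0.05, 0, 0, 0], [0.729, -0.649, -0.05, 0, 0, 0], [0.729, -0.649, -0.05, 0, 0, 0], [0.729, -0.649, -0.05, 0, 0, 0], [0.729, -0.649, -0.05, 0, 0, 0], [0, 0, 0, 0, 0, 0], [0, 0, 0, 0, 0, 0], [0, 0, 0, 0, 0, 0]],
])

```text
clock: 31.27
position: [0.4519, 0.3588, 0.2056]
ee_rot: [0.656, 0.755, -0.001, 0.0]
ft_force: [-0.4, -0.6, 1.1]
grip_width: 1.001
grasp_force: 0.0
```

```bash
cat > tray.py <<'E'
from m import *
def tray(f,z):
    s=get_obs(); w,p=snap('wrist',f); print(s['position'],s['ee_rot'].round(3))
    h=cv2.cvtColor(w,cv2.COLOR_RGB2HSV); mk=((h[...,1]<95)&(h[...,2]>120)).astype(np.uint8)*255
    mk=cv2.morphologyEx(mk,cv2.MORPH_CLOSE,np.ones((5,5)))
    cs,_=cv2.findContours(mk,cv2.RETR_EXTERNAL,2)
    for c in cs:
        if cv2.contourArea(c)>2500:
            hu=cv2.convexHull(c); ap=cv2.approxPolyDP(hu,.03*cv2.arcLength(hu,True),True)[:,0]
            print(cv2.contourArea(c),ap.tolist())
            if len(ap)==4: plane('?',p,ap.astype(float),z)
E
python3 -c "
from tray import *
tray('w12.png',.02)"
```

```text
[0.45189724 0.35877341 0.20564458] [ 0.656  0.755 -0.001  0.   ]
3274.5 [[254, 274], [275, 293], [275, 317], [261, 333], [231, 334], [213, 318], [213, 296], [227, 277]]
7184.5 [[459, 103], [519, 128], [462, 226], [407, 205]]
? 0.02 [0.6494 0.4074 0.02  ] [(0.073, -12.1), (0.118, -101.5), (0.073, -12.7), (0.117, -101.5)]
11734.0 [[334, 92], [329, 219], [244, 220], [238, 94]]
? 0.02 [0.4574 0.3889 0.02  ] [(0.138, -81.1), (0.099, -171.2), (0.137, -81.4), (0.098, -170.8)]
```

Request:
carry_out([
  [[0.37, 0.684, 0, 0, 0, 0], [0.37, 0.684, 0, 0, 0, 0], [0, 0, 0.5, 0, 0, 0], [0, 0, 0.8, 0, 0, 0], [0, 0, 0.8, 0, 0, 0], [0, 0, 0.8, 0, 0, 0], [0, 0, 0.7, 0, 0, 0], [0, 0, 0.4, 0, 0, 0], [0, 0, 0.2, 0, 0, 0], [0, 0, 0, 0, 0, 0], [0, 0, 0, 0, 0, 0], [0, 0, 0, 0, 0, 0]],
])

```text
clock: 32.32
position: [0.5028, 0.3969, 0.04]
ee_rot: [0.656, 0.755, 0.001, 0.0]
ft_force: [0.1, 0.8, 0.7]
grip_width: 1.001
grasp_force: 0.0
```

```bash
python3 g.py .502 .3957 .009 98.3
```

```text
turn 1 x [0.02, -0.01, -0.05] | shift 1 x [-0.026, -0.024, 0.776]
```

Request:
carry_out([
  [[-0.02, -0.02, 0.3, 0, 0, 0], [0, 0, 0.3, 0, 0, 0], [0, 0, 0.15, 0, 0, 0], [0, 0, 0, 0, 0, 0], [0, 0, 0, 0, 0, 0], [0, 0, 0, 0, 0, 0]],
])

```text
clock: 32.82
position: [0.5012, 0.3959, 0.0089]
ee_rot: [0.656, 0.755, 0.0, -0.0]
ft_force: [-0.5, 0.5, 0.1]
grip_width: 0.997
grasp_force: 0.0
```

Request:
carry_out([
  [[0, 0, 0, 0, 0, 0], [0, 0, 0, 0, 0, 0], [0, 0, 0, 0, 0, 0], [0, 0, 0, 0, 0, 0], [0, 0, 0, 0, 0, 0], [0, 0, 0, 0, 0, 0], [0, 0, 0, 0, 0, 0], [0, 0, 0, 0, 0, 0], [0, 0, 0, 0, 0, 0], [0, 0, 0, 0, 0, 0], [0, 0, 0, 0, 0, 0], [0, 0, 0, 0, 0, 0], [0, 0, 0, 0, 0, 0], [0, 0, 0, 0, 0, 0]],
], hand=1, force=80)

```text
clock: 33.98
position: [0.5013, 0.3958, 0.009]
ee_rot: [0.656, 0.755, 0.0, 0.0]
ft_force: [-0.9, -1.0, 5.3]
grip_width: 0.085
grasp_force: 80.9
```

Request:
carry_out([
  [[0, 0, -0.1, 0, 0, 0], [0, 0, -0.2, 0, 0, 0], [0, 0, -0.4, 0, 0, 0], [0, 0, -0.6, 0, 0, 0], [0, 0, -0.7, 0, 0, 0], [0, 0, -0.7, 0, 0, 0], [0, 0, -0.5, 0, 0, 0], [0, 0, -0.3, 0, 0, 0], [0, 0, 0, 0, 0, 0], [0, 0, 0, 0, 0, 0], [0, 0, 0, 0, 0, 0]],
])

```text
clock: 34.9
position: [0.5008, 0.395, 0.1473]
ee_rot: [0.656, 0.755, -0.001, -0.0]
ft_force: [0.1, 1.0, -1.5]
grip_width: 0.084
grasp_force: 80.1
```

```bash
python3 -c "
from tray import *
p=camera_params('scene');s=get_obs();print(s['grip_width'],s['joint_pos'])
tray('w13.png',.15)"; python3 g.py .4966 -.3996 .15 98.3  .4966 -.3996 .15 79
```

```text
0.08360586827418932 [-0.14693183  0.54742349 -0.8162514   1.49368916  0.4069729   1.27889665
 -0.86843987]
[0.50077358 0.39497376 0.14727121] [ 0.656  0.755 -0.001 -0.   ]
6647.0 [[425, 142], [498, 171], [433, 280], [390, 266]]
? 0.15 [0.5754 0.4344 0.15  ] [(0.039, -12.1), (0.062, -102.1), (0.025, -11.2), (0.064, -89.8)]
33670.0 [[289, 133], [287, 361], [105, 348], [61, 136]]
? 0.15 [0.4542 0.3951 0.15  ] [(0.13, -81.8), (0.106, -176.9), (0.12, -82.4), (0.104, -171.2)]
turn 1 x [-0.02, 0.01, -0.04] | shift 20 x [-0.982, -0.148, -0.004]
turn 4 x [0.0, -0.0, 0.8] | shift 1 x [0.0, 0.0, 0.0]
```

Request:
carry_out([
  [[-0.4, -0.06, 0, 0, 0, 0], [-0.8, -0.12, 0, 0, 0, 0], [-0.8, -0.12, 0, 0, 0, 0], [-0.8, -0.12, 0, 0, 0, 0], [-0.8, -0.12, 0, 0, 0, 0], [-0.8, -0.12, 0, 0, 0, 0], [-0.8, -0.12, 0, 0, 0, 0], [-0.8, -0.12, 0, 0, 0, 0], [-0.8, -0.12, 0, 0, 0, 0], [-0.8, -0.12, 0, 0, 0, 0], [-0.8, -0.12, 0, 0, 0, 0], [-0.8, -0.12, 0, 0, 0, 0], [-0.8, -0.12, 0, 0, 0, 0], [-0.8, -0.12, 0, 0, 0, 0], [-0.8, -0.12, 0, 0, 0, 0], [-0.8, -0.12, 0, 0, 0, 0], [-0.8, -0.12, 0, 0, 0, 0], [-0.8, -0.12, 0, 0, 0, 0]],
])

```text
clock: 36.45
position: [0.4953, -0.1721, 0.1476]
ee_rot: [0.656, 0.755, -0.0, -0.001]
ft_force: [-0.0, -0.6, -0.7]
grip_width: 0.086
grasp_force: 80.1
```

Request:
carry_out([
  [[-0.8, -0.12, 0, 0, 0, 0], [-0.8, -0.12, 0, 0, 0, 0], [-0.8, -0.12, 0, 0, 0, 0], [-0.8, -0.12, 0, 0, 0, 0], [-0.8, -0.12, 0, 0, 0, 0], [-0.8, -0.12, 0, 0, 0, 0], [-0.4, -0.06, 0, 0, 0, 0], [0, 0, 0, 0, 0, 0.8], [0, 0, 0, 0, 0, 0.8], [0, 0, 0, 0, 0, 0.8], [0, 0, 0, 0, 0, 0.8], [0, 0, 0, 0, 0, 0], [0, 0, 0, 0, 0, 0], [0, 0, 0, 0, 0, 0]],
])

```text
clock: 37.62
position: [0.4942, -0.3806, 0.148]
ee_rot: [0.772, 0.636, -0.0, -0.001]
ft_force: [0.3, -0.5, -1.3]
grip_width: 0.087
grasp_force: 80.1
```

```bash
python3 - <<'E'
from m import *
s=get_obs(); w,p=snap('wrist','w14.png'); print(s['position'],s['grip_width'],s['joint_pos'])
c,_=snap('top','t14.png'); q=c[170:290,360:500]
d,_=snap('scene','s14.png')
h=np.hstack([cv2.resize(w[100:400],(560,300)),cv2.resize(d[100:250,70:190],(240,300),interpolation=cv2.INTER_CUBIC)])
g=cv2.resize(w[100:250,150:350],(400,300),interpolation=cv2.INTER_CUBIC)
k=np.hstack([cv2.resize(q,(350,300),interpolation=cv2.INTER_CUBIC),g,np.zeros((300,50,3),np.uint8)])
cv2.imwrite('pics/c14.png',np.vstack([h,k])[:,:,::-1])
E
python3 g.py .4966 -.3996 .12 79
```

```text
[ 0.49415501 -0.38064449  0.14799836] 0.08713358817908301 [ 0.9348654   0.42483894 -0.45391541  1.54858411  0.19393448  1.21414847
  0.25589914]
turn 1 x [-0.0, -0.0, -0.02] | shift 1 x [-0.449, 0.146, 0.713]
```

View pics/c14.png

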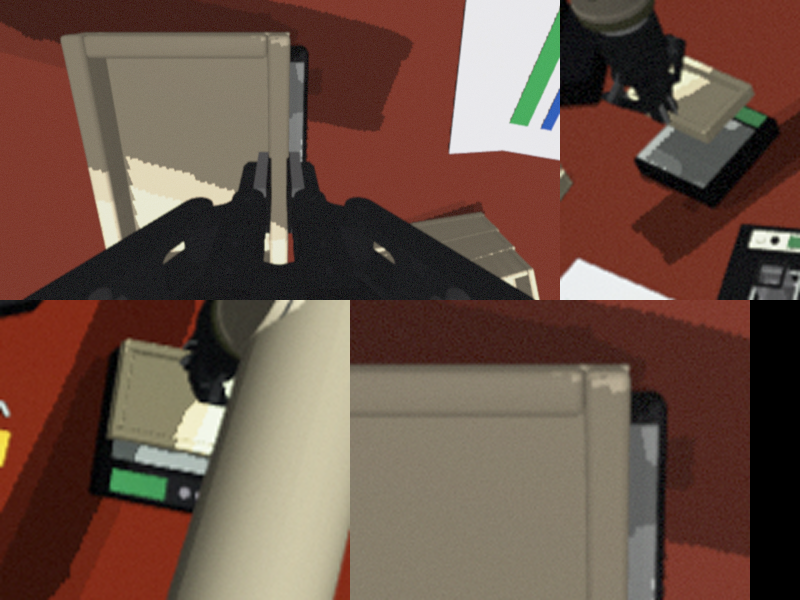

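The wrist tile shows the tray's far rim corners at (62,136) and (290,133), and a pan corner at (304,161.5). The tray looks level and slightly short of the pan in y.

Run:
```python
from m import *
W=dict(np.load('pics/w14.npz')); z=.159
A,B=onz(W,62,136,z),onz(W,290,133,z); e=(B-A)/np.linalg.norm(B-A)
print('edge',np.linalg.norm(B-A),np.degrees(np.arctan2(e[1],e[0])),'ctr',(A+B)/2+.07*np.array([e[1],-e[0],0]),A,B)
print('pan corner',onz(W,304,161.5,.045))
p=tl(427,222,[(66,20),(244,50),(215,222),(43,192)]); print([onz(T,*u,.045).round(4).tolist() for u in p])
for l,r,v in((62,290,136),):pass
# predicted tray centre from grip: wall +45 along tool y at phi 79 
print(np.array([.4942,-.3806])-.045*np.array([np.sin(np.radians(79)),-np.cos(np.radians(79))]))
```

```text
edge 0.09820111883625664 -10.219824493680937 ctr [ 0.45294247 -0.37260644  0.159     ] [ 0.41704069 -0.29500536  0.159     ] [ 0.51368378 -0.31242872  0.159     ]
pan corner [ 0.52364957 -0.34449251  0.045     ]
[[0.5219, -0.3422, 0.045], [0.501, -0.4629, 0.045], [0.3832, -0.4371, 0.045], [0.4036, -0.3219, 0.045]]
[ 0.45002678 -0.3720136 ]
```

Request:
carry_out([
  [[-0.231, 0.057, 0, 0, 0, 0], [-0.231, 0.057, 0, 0, 0, 0], [0, 0, 0.4, 0, 0, 0], [0, 0, 0.5, 0, 0, 0], [0, 0, 0.5, 0, 0, 0], [0, 0, 0.3, 0, 0, 0], [0, 0, 0.1, 0, 0, 0], [0, 0, 0, 0, 0, 0], [0, 0, 0, 0, 0, 0], [0, 0, 0, 0, 0, 0], [0, 0, 0, 0, 0, 0]],
])

```text
clock: 38.68
position: [0.4959, -0.4004, 0.078]
ee_rot: [0.773, 0.635, 0.0, 0.001]
ft_force: [-1.1, 0.5, -0.8]
grip_width: 0.089
grasp_force: 80.0
```

```bash
python3 g.py .4952 -.3996 .06 79.3
```

```text
turn 1 x [0.02, 0.01, -0.08] | shift 1 x [0.017, -0.02, 0.45]
```

Request:
carry_out([
  [[0.017, -0.02, 0.15, 0, 0, 0], [0, 0, 0.15, 0, 0, 0], [0, 0, 0.08, 0, 0, 0], [0, 0, 0.04, 0, 0, 0], [0, 0, 0, 0, 0, 0], [0, 0, 0, 0, 0, 0], [0, 0, 0, 0, 0, 0]],
])

```text
clock: 39.27
position: [0.4948, -0.3992, 0.0601]
ee_rot: [0.773, 0.635, 0.0, 0.0]
ft_force: [-0.3, 0.1, -1.2]
grip_width: 0.087
grasp_force: 80.1
```

Request:
carry_out([
  [[0, 0, 0.04, 0, 0, 0], [0, 0, 0.03, 0, 0, 0], [0, 0, 0, 0, 0, 0], [0, 0, 0, 0, 0, 0], [0, 0, 0, 0, 0, 0]],
])

```text
clock: 39.68
position: [0.4946, -0.3991, 0.0572]
ee_rot: [0.773, 0.635, -0.0, 0.0]
ft_force: [0.1, -0.4, -1.1]
grip_width: 0.087
grasp_force: 80.1
```

Request:
carry_out([
  [[0, 0, 0.03, 0, 0, 0], [0, 0, 0.03, 0, 0, 0], [0, 0, 0, 0, 0, 0], [0, 0, 0, 0, 0, 0], [0, 0, 0, 0, 0, 0]],
])

```text
clock: 40.1
position: [0.4947, -0.3991, 0.0547]
ee_rot: [0.773, 0.635, 0.0, 0.0]
ft_force: [-0.4, -0.2, -2.7]
grip_width: 0.088
grasp_force: 80.1
```

Request:
carry_out([
  [[0, 0, 0.02, 0, 0, 0], [0, 0, 0, 0, 0, 0], [0, 0, 0, 0, 0, 0], [0, 0, 0, 0, 0, 0]],
])

```text
clock: 40.43
position: [0.4947, -0.3991, 0.054]
ee_rot: [0.773, 0.635, 0.0, 0.0]
ft_force: [0.1, -0.5, -0.6]
grip_width: 0.088
grasp_force: 80.2
```

Request:
carry_out([
  [[0, 0, 0.02, 0, 0, 0], [0, 0, 0.02, 0, 0, 0], [0, 0, 0, 0, 0, 0], [0, 0, 0, 0, 0, 0]],
])

```text
clock: 40.77
position: [0.4948, -0.3991, 0.054]
ee_rot: [0.773, 0.635, -0.0, 0.0]
ft_force: [-6.0, 4.1, 13.2]
grip_width: 0.087
grasp_force: 82.0
```

Firm contact at the expected height, so I'll release and lift.

Request:
carry_out([
  [[0, 0, -0.02, 0, 0, 0], [0, 0, 0, 0, 0, 0], [0, 0, 0, 0, 0, 0], [0, 0, 0, 0, 0, 0], [0, 0, 0, 0, 0, 0], [0, 0, 0, 0, 0, 0], [0, 0, 0, 0, 0, 0], [0, 0, -0.2, 0, 0, 0], [0, 0, -0.4, 0, 0, 0], [0, 0, -0.8, 0, 0, 0], [0, 0, -0.9, 0, 0, 0], [0, 0, -0.9, 0, 0, 0], [0, 0, -0.9, 0, 0, 0], [0, 0, 0, 0, 0, 0], [0, 0, 0, 0, 0, 0], [0, 0, 0, 0, 0, 0]],
], hand=-1)

```text
clock: 42.1
position: [0.4944, -0.399, 0.217]
ee_rot: [0.773, 0.635, -0.0, -0.0]
ft_force: [-1.0, 0.5, 0.1]
grip_width: 1.001
grasp_force: 0.0
```

Run:
```python
from tray import *
tray('w15.png',.065)
c,p=snap('scene','s15.png')
h=cv2.cvtColor(c,cv2.COLOR_RGB2HSV)
for n,f in(('padlock/tape','s'),):
    S0=S['im'].astype(int); d=np.abs(c.astype(int)-S0).sum(2)>90
    for n,X in(('padlock',[.455,-.14,.01]),('tape',[.445,.16,.015]),('tinrest',[.444,.005,.02])):
        u,v=np.round(proj(p,X)).astype(int); print(n,u,v,d[v-14:v+14,u-16:u+16].mean())
```

```text
[ 0.49441561 -0.39898332  0.21702045] [ 0.773  0.635 -0.    -0.   ]
13565.0 [[282, 124], [293, 241], [193, 256], [181, 124]]
? 0.065 [ 0.4555 -0.3869  0.065 ] [(0.121, -95.3), (0.11, 178.2), (0.138, -101.4), (0.096, 168.9)]
26718.5 [[433, 25], [559, 15], [559, 230], [418, 215]]
? 0.065 [ 0.7079 -0.3774  0.065 ] [(0.107, -7.1), (0.206, -85.2), (0.152, -17.4), (0.174, -97.3)]
padlock 220 200 0.0
tape 322 222 0.0
tinrest 269 207 0.4888392857142857
```

Run:
```python
from m import *
W=dict(np.load('pics/w15.npz'))
a,b,c=[onz(W,*q,.065) for q in((181,124),(282,124),(193,256))]
print((b+c)/2,[ (np.linalg.norm(v),np.degrees(np.arctan2(v[1],v[0]))) for v in (b-a,c-a)])
# contours: red-free hull edges of top view tray for second opinion
g=cv2.cvtColor(W['im'],cv2.COLOR_RGB2GRAY); print(g[190,170:310:4],g[230,170:310:4])
```

```text
[ 0.45151235 -0.39067905  0.065     ] [(np.float64(0.09586460207677852), np.float64(-11.122013470598905)), (np.float64(0.13847072967534543), np.float64(-101.38875301323637))]
[115 115  34  44 204 221 191  92 221 222 225 223 224 222 223 223 223 203
 125 128 124 126 130 124 124 124 112 128 124  96 111  76  34  47  48] [137  72  33  32  34 218 230 192 109 232 230 231 230 230 230 232 232 231
 230 230 229 230 230 231 232 231 208 231 227 188 202 113  52  78  80]
```

```bash
python3 -c "
from workcell import hand_in
print(hand_in())"
```

```text
the job is handed in; nothing more can be done
None
```

The job is handed in at about 42 s on the clock: the cell is in the meter well, the tin and box are in their recesses, and the tray is on the scale pan, all released and measured within about 2 mm of centre (cell checked by eye only); the padlock and tape did not move.

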